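Check the specimen forceps against the gap gauge

TASK

Take the white gauge plate with the two dark marks from its sloped stand and stand it on edge, marks up, all the way down in the empty slot of the white rack (the slot nearest the robot), and let go of it. Then pick the sprung steel forceps off their rest by the ribbed thumb flats, squeeze them until the gap between the tips equals the clear gap between the two marks (14 mm), without ever pinching the tips shut, and bring them just above the plate's top edge, one tip over each mark and clear of the plate. Finish while holding the forceps there steadily at that gap, and leave the glass plates and the other things on the bench where they are.

Things in the scene. Friction and masses are not known exactly. Their poses are not given: they have to be found in the camera images.
- plate_center (a point): Centre of the white gauge plate, 8 mm thick (x axis), 100 long (y), 80 high (z), 85 g. At the top edge (+z) two dark marks, 3 mm wide, 22 long, on both faces, 14 mm clear between them, symmetric about the middle. It starts on the stand leaning 0.5 rad (29 degrees) from upright, top towards the robot. Pinch it across its thickness at the middle of the top edge, tool tilted to lie along the plate.
- plate: The same gauge plate; origin at the middle of its lower edge, axes as plate_center. On the stand, its middle (between the forks) is free front and back from 25 mm above the lower edge up.
- mark_1 (a point): Inner edge of one mark, on the top edge of the plate (mid thickness), 7 mm from the plate's middle on its +y side; axes as plate_center.
- mark_2 (a point): Inner edge of the other mark, on the top edge of the plate, 7 mm from the middle on its -y side.
- stand: Fixed sloped aluminium stand, base 105 x 110 mm: ledge with a 6 mm front lip and two fork arms (14 mm wide, centred 45 mm either side of the middle, reaching 62 mm up the plate) behind the plate. Origin under the base's centre; x from back (robot side) to front. The plate's lower edge rests 20 mm in x, 26 mm in z from the origin. On the left or right of the bench.
- rack: Fixed white rack 134 x 126 mm with three slots along its y axis at x = -45 (empty), 0 and +45 mm (each holding a glass plate). Walls 8 mm thick with bevelled tops, top at z = 40 mm. Origin under its centre; x points away from the robot when not yawed.
- slot (a point): Centre of the floor of the empty slot, 10 mm above the bench; axes as the rack. The slot is 12 mm wide (x), 108 mm long (y) and 30 mm deep, so a plate standing in it has its centre 40 mm and its top edge 80 mm above this point.
- forceps: Steel forceps of two bowed sprung arms, about 70 g; this body is the one arm with the tail block. Origin on the hinge at the tail, on the underside (arms are 12 mm high there, 7 mm at the tips). x points to the tips (190 mm from the origin) along the middle line that the forceps have at the 14 mm gap; z is up.
- forceps_arm (a joint): Closing angle of the other arm, rad: 0 sprung fully open (tip gap 36 mm), 0.116 at the 14 mm gap, 0.19 tips shut. The gap shrinks 1.7 mm for each mm that the thumb flats are squeezed. Squeezing there takes about 5 N to start and 12 N at the 14 mm gap; the arms spring open if let go.
- grip (a point): Midway between the ribbed thumb flats when the gap is 14 mm, half-way up, 113 mm ahead of the tail; axes as the forceps. Flats 40 mm long, 12 high, squeezed along y; 45 mm over their outer faces when open, 32 mm (and parallel) at the 14 mm gap. While open, the middle line from the tail to midway between the tips is turned 0.058 rad towards -y, so the flats' middle is 6.5 mm to -y of this point.
- tip_a (a point): Inner face of one tip (+y side), half-way up. The tip gap is the distance from tip_a to tip_b. Tip is about 3 mm thick.
- tip_b (a point): Inner face of the other tip (-y side), half-way up.
- rest: Fixed black forceps rest; origin on the bench below the thumb flats. Two cross bars 12 mm thick at x = -78 and +60 mm, 96 mm wide, 40 mm high, with 10 mm end stops; the forceps lie across them with tips to +x. Between the bars only a 6 mm base, so the flats can be gripped from above. It may be on the left or right of the bench.
- glass_plate_1: Glass plate 8 x 100 x 60 mm standing in the middle slot, to be left alone; origin mid lower edge.
- glass_plate_2: Glass plate 8 x 100 x 60 mm standing in the far slot, to be left alone.
- slide_box: Cardboard slide box 55 x 85 x 28 mm, bystander; origin under its centre.
- pen: Black pen 130 mm long, 10 mm thick, bystander.
- dropper_bottle: Amber bottle 36 mm wide, 75 mm high, bystander.
- sample_jar: Jar 56 mm wide, 70 mm high, bystander.
- tape_roll: Tape roll 64 mm wide, 19 mm high, bystander.
- dish: Shallow dish 86 mm wide, 16 mm high, bystander.
- beaker: White ceramic beaker 68 mm wide, 85 mm high, bystander.

How it is judged:
By the outcome, as a careful person would: the job done as asked, in the order asked, and still so for the second after the job is handed in, while the arm keeps its last pose, push and grip.
It also fails if it takes over 54 s, if anything falls off the work surface, if the arm or the gripper's body presses on something with over 40 N, if the wrist force passes 120 N, or if a joint passes its speed limit or range.

ROBOT

A 6-joint arm with a two-finger parallel gripper is mounted at the origin on the work surface. World frame = base frame: x ahead of the robot, y to its left, z up, the work surface at z = 0. Lengths are in m, angles in rad, forces in N, time in s.
With the tool pointing down it reaches from about 0.225 to 0.875 m from the base axis. Payload 3.4 kg.
Tool frame: the origin (TCP) lies midway between the tips of the shut fingers; the grasp point (between the pads) lies 19 mm behind it (manip.tcp_to_grasp is the distance from the TCP to the grasp point, in m); x points along the fingers, y is the direction in which the jaws open and shut, and the axes are right-handed (so a half turn about x gives the same grasp; the last joint's range is limited). The gripper opens to 85 mm and grips with 20 to 120 N. Pads are 22 mm wide; open, the fingers measure 114 mm over their backs; the gripper's body (76 mm by 85 mm) begins 54 mm behind the grasp point. The pads swing forward as they close: fully open they stand 13 mm farther back than shut.
Start: joints at [-1.447, 0.276, 1.505, -0, 1.361, -0.121], TCP at [0.139, -0.558, 0.231] pointing down, gripper open.
Joint ranges: [-2.89, 2.89], [-0.75, 2.08], [0.22, 2.7], [-1.18, 4.32], [0.11, 2.71], [-2.7, 2.7]. Speed limits (rad/s): [2.57, 2.57, 3.14, 3.14, 3.14, 3.14].

INTERFACE

Orientations are given as a unit quaternion [w, x, y, z].
In Python, from rig import readout, eyes, job, manip gives the robot as it stands. The module is installed in compiled form; this text tells all that it offers.
- The arm moves only by the tool carry_out, never from a script. Its argument "deltas" is one flat list of numbers, 7 for each row, row after row: the shift along the tool's x, y, z scaled (see below), then the turn, a rotation vector about the tool's x, y, z scaled (see below), then the opening, from -1 (shut) to 1 (fully open). In form: [dx, dy, dz, ax, ay, az, grip, dx, dy, dz, ax, ay, az, grip, ...]. A call has 1 to 10 rows; each row shifts and turns the commanded pose from where the row before left it, along the tool's axes as they then stand; what a row does not reach is not made up. The controller multiplies each number of a shift by 60 mm and each number of a turn by 4 degrees. A row lasts 1/8 s, in which the tool goes at most 62.5 mm and 10.7 degrees, less where a joint would pass 70% of its speed; a pose out of reach is approached as far as the arm can. A call with a number of a shift or a turn outside -1 to 1 is refused whole. A call with a gripper value outside its range is refused whole. The fingers move at their own pace and stop on an object; "newtons" is the grip in N (left out, the last holds). Time passes only in rows, so rows that do not move let the fingers close. It gives the time, the measured TCP pose, the force and the opening at its end, in the units of the state.
- readout.get_state(): the state, without advancing time (a new reading comes with each control period).
- eyes.get_image(name): name is "side" or "top" or "wrist"; returns a dict with "color" (480x640x3 uint8, red, green, blue), "z_map" (480x640 float32, m along the optical axis (not along the pixel's ray), 0 where there is no reading), "mtx" (3x3 intrinsics, pixels), "distortion" ([k1, k2, p1, p2, k3] as OpenCV has them; the pictures are not rectified), "origin" and "orientation" of the camera in the world. Camera axes: x right, y down, z forward; pixel columns grow to the right and rows downward; lengths in m; the calibration is good to about 2 mm. A picture is of the moment at which its call begins.
- job.sign_off(): hands the job in, once; it reports no verdict.
The state is a dict: "clock": time; "qpos": joint angles; "qd": joint speeds; "effort": joint torques, N m; "position": TCP position; "ee_rot": TCP orientation; "contact_force": force on the tool from outside, world axes, zero at the start; "moment": the same for the moment, N m; "width": finger opening in m.
Only numpy, scipy, OpenCV 4.12 (cv2) and the standard library are available. Lean on these libraries where they do the work, as an engineer would, in place of code of your own. Each camera call takes 0.05 s, during which the arm holds its last target.

## Working session

There is one attempt and no reset: what is moved stays moved. The work goes in short steps, Python scripts to look and compute and a tool call to move; the robot and the scene stay as the last step left them, time stands still between calls to the robot, and variables do not carry over. Pictures are saved under pics/ and viewed, and the job is handed in when it is done.

Besides the shell and the picture viewer there is one more tool, called after ">>>" as name(argument=value, ...) on one line, values as JSON. carry_out: Moves the arm, as the interface text tells. Its arguments: {"type":"object","properties":{"deltas":{"type":"array"},"newtons":{"type":"number"}},"required":["deltas"]}

```bash
mkdir -p pics; cat > h.py <<'E'
import numpy as np, cv2
from rig import readout, eyes, job, manip
from scipy.spatial.transform import Rotation as R
def q2R(q): return R.from_quat([q[1],q[2],q[3],q[0]]).as_matrix()
def snap(n,f):
    im=eyes.get_image(n); cv2.imwrite('pics/'+f+'.png',im['color'][:,:,::-1]); np.savez('pics/'+f+'.npz',**{k:np.array(v) for k,v in im.items()}); return im
def load(f): return dict(np.load('pics/'+f+'.npz'))
def rays(im,px):
    p=cv2.undistortPoints(np.array(px,float).reshape(-1,1,2),im['mtx'],im['distortion']).reshape(-1,2)
    return np.c_[p,np.ones(len(p))]@q2R(im['orientation']).T
def plane(im,px,z):
    d=rays(im,px);o=im['origin'];return o+d*((z-o[2])/d[:,2])[:,None]
def depth(im,px):
    d=rays(im,px);z=np.array([im['z_map'][int(round(v)),int(round(u))] for u,v in px]);return im['origin']+d*z[:,None]
def cloud(im):
    v,u=np.mgrid[0:480,0:640];px=np.c_[u.ravel(),v.ravel()]
    return (im['origin']+rays(im,px)*im['z_map'].reshape(-1,1)).reshape(480,640,3)
def proj(im,P):
    M=q2R(im['orientation']).T; return cv2.projectPoints(np.array(P,float).reshape(-1,3),M,-M@im['origin'],im['mtx'],im['distortion'])[0].reshape(-1,2)
E
python3 - <<'E'
from h import *
for n in ['top','side','wrist']:
    im=snap(n,n+'0'); print(n,im['origin'],im['orientation'],im['mtx'][0,0])
print(readout.get_state(), manip.tcp_to_grasp)
E
```

```text
top [ 4.74646107e-01 -7.97857145e-04  1.20915246e+00] [ 0.03064495 -0.69853208  0.71380557 -0.03994293] 555.4911834988898
side [0.48448284 0.8941674  0.74879286] [ 0.0225429  -0.05503801  0.8927416  -0.44662631] 600.7059062178421
wrist [ 0.21647592 -0.53819363  0.37330127] [ 0.12425671  0.77827387 -0.60765517 -0.09800633] 332.25935404609265
{'clock': 0.15, 'qpos': array([-1.44701386e+00,  2.76470309e-01,  1.50584176e+00, -4.05036571e-05,
        1.36070485e+00, -1.20996053e-01]), 'qd': array([-0.00273241, -0.00039604, -0.00329256, -0.00079052,  0.00086129,
       -0.00139907]), 'effort': array([ 3.14148929e-03, -4.17142367e+01, -2.46031612e+01,  4.54631379e-05,
        7.61489791e-03, -1.86964394e-05]), 'position': array([ 0.13927998, -0.55746854,  0.23062691]), 'ee_rot': array([-0.0858258 , -0.70180222, -0.08683287,  0.70183163]), 'contact_force': array([-0.03647487,  0.54196906,  0.33058927]), 'moment': array([-0.01711711, -0.03361054,  0.00782097]), 'width': 0.08514304969208816} 0.0187
```

View pics/top0.png

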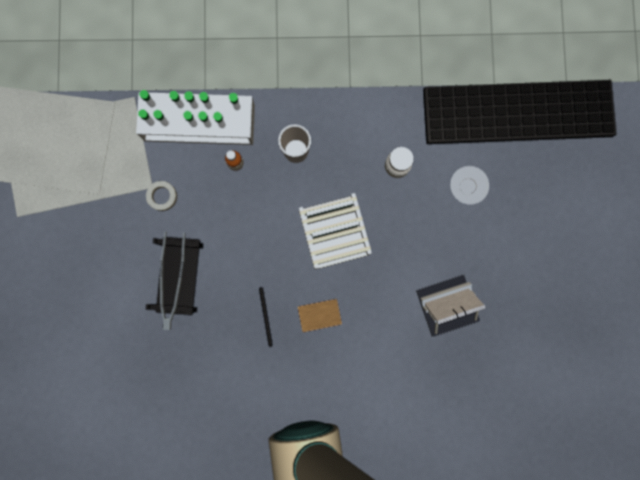

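View pics/side0.png

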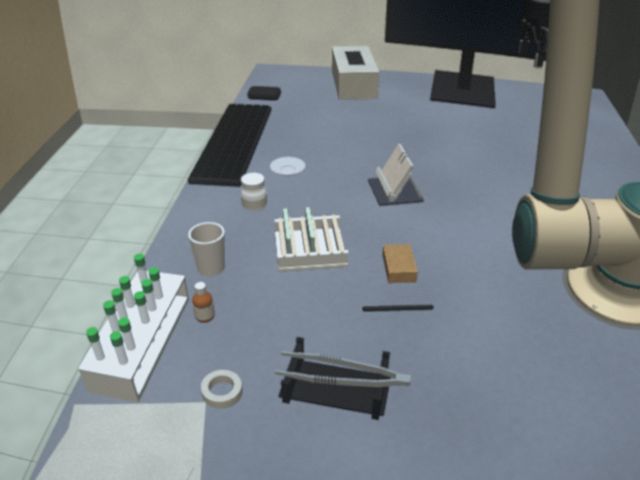

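View pics/wrist0.png

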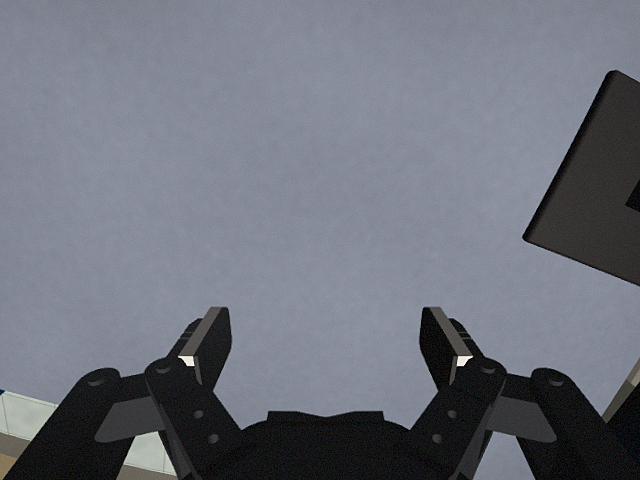

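```bash
python3 - <<'E'
from h import *
im=cv2.imread('pics/top0.png')
def up(a,x0,x1,y0,y1,s): return cv2.resize(a[y0:y1,x0:x1],None,fx=s,fy=s,interpolation=cv2.INTER_CUBIC)
cv2.imwrite('pics/c1.png',up(im,405,505,265,345,8))
cv2.imwrite('pics/c2.png',up(im,290,380,185,275,6))
cv2.imwrite('pics/c3.png',up(im,130,230,225,335,5))
t=load('top0')
print(plane(t,[(423,298),(486,302),(455,303)],0.1).round(3))
print(plane(t,[(300,208),(354,194),(371,252),(317,267)],0.04).round(3))
print(plane(t,[(166,325),(173,238),(184,235)],0.05).round(3))
E
```

```text
[[ 0.472 -0.215  0.1  ]
 [ 0.461 -0.34   0.1  ]
 [ 0.46  -0.278  0.1  ]]
[[ 0.668  0.028  0.04 ]
 [ 0.696 -0.088  0.04 ]
 [ 0.571 -0.12   0.04 ]
 [ 0.541 -0.005  0.04 ]]
[[0.428 0.308 0.05 ]
 [0.608 0.294 0.05 ]
 [0.614 0.271 0.05 ]]
```

View pics/c1.png

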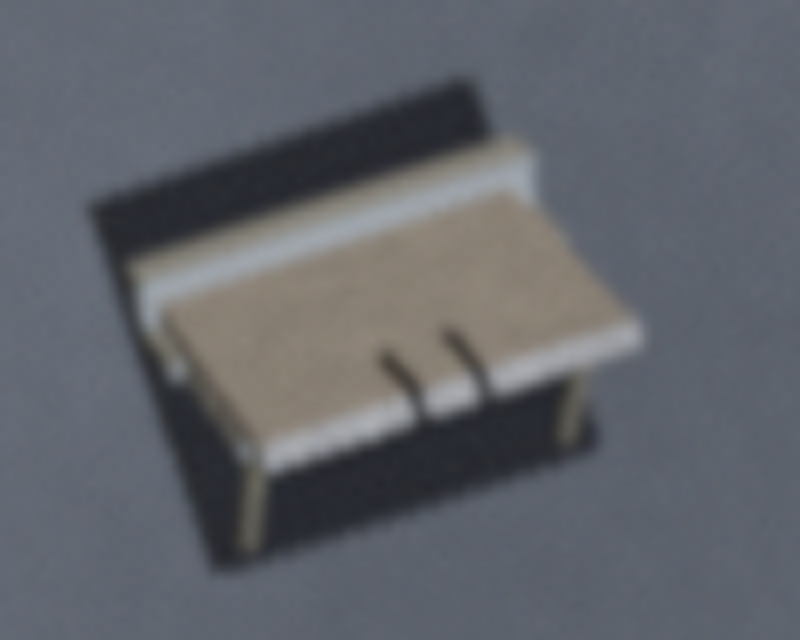

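View pics/c2.png

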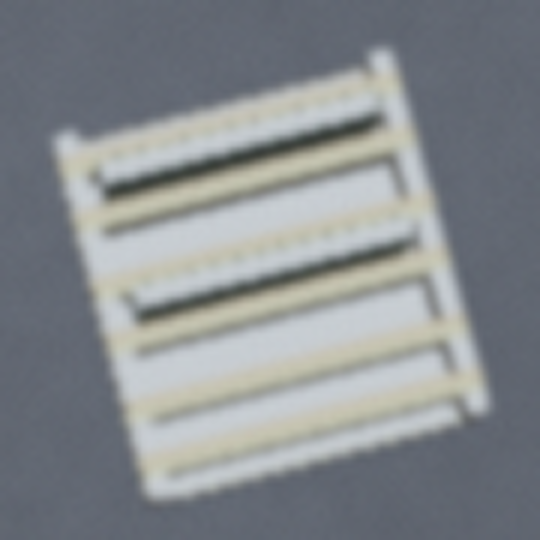

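View pics/c3.png

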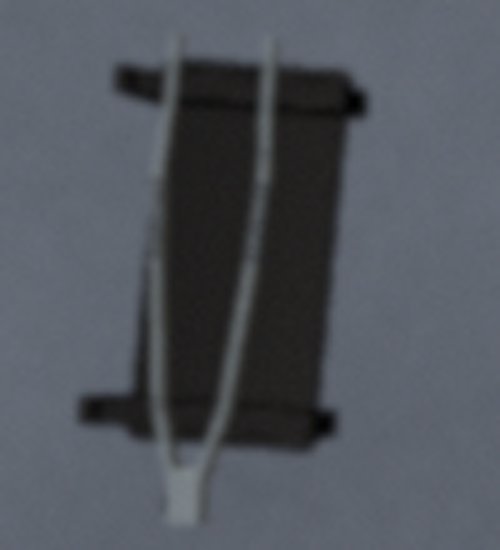

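```bash
python3 - <<'E'
from h import *
s=readout.get_state();T=q2R(s['ee_rot']);w=load('wrist0');C=q2R(w['orientation'])
print(T.round(3));print('cam in tool',T.T@(w['origin']-s['position']));print((T.T@C).round(3))
t=load('top0')
b=np.array([(90,205),(465,85),(600,445),(215,570)])/8+[405,265]-0.5
p=plane(t,b,0.004);print(p.round(4)); 
e=[p[0]-p[1],p[3]-p[2]];f=[p[0]-p[3],p[1]-p[2]]
print([np.arctan2(-v[0],v[1]) for v in e],[np.linalg.norm(v) for v in e]);print([np.arctan2(v[1],v[0]) for v in f],[np.linalg.norm(v) for v in f],p.mean(0))
# plate top edge: upper(z~.1)
g=np.array([(262,450),(640,330),(420,400),(490,380)])/8+[405,265]-.5
print(plane(t,g,0.098).round(4))
r=np.array([(63,133),(380,48),(483,412),(155,498)])/6+[290,185]-.5
p=plane(t,r,0.04);print(p.round(4));e=[p[0]-p[1],p[3]-p[2]];f=[p[0]-p[3],p[1]-p[2]]
print([np.arctan2(-v[0],v[1]) for v in e],[np.linalg.norm(v) for v in e]);print([np.arctan2(v[1],v[0]) for v in f],[np.linalg.norm(v) for v in f],p.mean(0))
fz=np.array([(183,522),(173,40),(268,42)])/5+[130,225]-.5
print(plane(t,fz,0.05).round(4))
E
```

```text
[[-0.     0.242 -0.97 ]
 [ 0.001 -0.97  -0.242]
 [-1.    -0.001 -0.   ]]
cam in tool [-0.14266367 -0.0001943  -0.07958484]
[[ 0.    -0.313  0.95 ]
 [ 1.    -0.    -0.   ]
 [ 0.     0.95   0.313]]
[[ 0.4887 -0.2181  0.004 ]
 [ 0.519  -0.3212  0.004 ]
 [ 0.4214 -0.3529  0.004 ]
 [ 0.3905 -0.2477  0.004 ]]
[np.float64(0.2853989657707995), np.float64(0.286592007028088)] [np.float64(0.10748752126053031), np.float64(0.10959592139781037)]
[np.float64(0.29339924846062837), np.float64(0.31397289183699373)] [np.float64(0.10262382873905788), np.float64(0.10253164625749521)] [ 0.45489604 -0.28496045  0.004     ]
[[ 0.4262 -0.2414  0.098 ]
 [ 0.4537 -0.3368  0.098 ]
 [ 0.4376 -0.2812  0.098 ]
 [ 0.4422 -0.2989  0.098 ]]
[[ 0.6706  0.0282  0.04  ]
 [ 0.6989 -0.0851  0.04  ]
 [ 0.5682 -0.1178  0.04  ]
 [ 0.5403 -0.0017  0.04  ]]
[np.float64(0.24484003304266416), np.float64(0.23511815206718717)] [np.float64(0.11682506067041018), np.float64(0.11942476627211124)]
[np.float64(0.22571792779470526), np.float64(0.24513162380338763)] [np.float64(0.13361114812685204), np.float64(0.13474774188768626)] [ 0.61948393 -0.04411654  0.04      ]
[[0.4203 0.3074 0.05  ]
 [0.6199 0.3129 0.05  ]
 [0.6182 0.2734 0.05  ]]
```

```bash
cat >> h.py <<'E'
def tool(yaw,tilt=0.):
    # tool x down tilted forward by tilt in the yaw frame, tool y ~ +x of yaw frame
    s,c=np.sin(tilt),np.cos(tilt)
    M=np.array([[s,0,-c],[c,0,s],[0,-1,0]]).T
    return R.from_euler('z',yaw).as_matrix()@M
def rel(T1,p1,T0=None,p0=None):
    s=readout.get_state()
    if T0 is None: T0=q2R(s['ee_rot'])
    if p0 is None: p0=s['position']
    d=T0.T@(np.array(p1)-p0)/.06; a=np.degrees(R.from_matrix(T0.T@T1).as_rotvec())/4
    print('shift(units)',d.round(3),'turn(units)',a.round(3)); return d,a
E
python3 - <<'E'
from h import *
rel(tool(.29,.5),[.393,-.304,.225])
E
```

```text
shift(units) [ 0.099 -3.074 -5.126] turn(units) [-22.623   5.758   5.534]
```

>>> carry_out(deltas=[0,-0.385,-0.64,0,0,0,1,0,-0.385,-0.64,0,0,0,1,0,-0.385,-0.64,0,0,0,1,0,-0.385,-0.64,0,0,0,1,0,-0.385,-0.64,0,0,0,1,0,-0.385,-0.64,0,0,0,1,0,-0.385,-0.64,0,0,0,1,0,-0.385,-0.64,0,0,0,1])

```text
clock: 1.15
position: [0.3934, -0.3029, 0.2312]
ee_rot: [-0.086, -0.702, -0.086, 0.702]
contact_force: [0.3, -0.3, -0.3]
width: 0.0852
```

>>> carry_out(deltas=[0,0,0,-0.943,0.24,0.231,1,0,0,0,-0.943,0.24,0.231,1,0,0,0,-0.943,0.24,0.231,1,0,0,0,-0.943,0.24,0.231,1,0,0,0,-0.943,0.24,0.231,1,0,0,0,-0.943,0.24,0.231,1,0,0,0,-0.943,0.24,0.231,1,0,0,0,-0.943,0.24,0.231,1,0,0,0,-0.943,0.24,0.231,1,0,0,0,-0.943,0.24,0.231,1])

```text
clock: 2.4
position: [0.3924, -0.3038, 0.231]
ee_rot: [0.357, 0.696, 0.26, -0.567]
contact_force: [0.2, 0.2, -0.7]
width: 0.0855
```

>>> carry_out(deltas=[0,0,0,-0.943,0.24,0.231,1,0,0,0,-0.943,0.24,0.231,1,0,0,0,-0.943,0.24,0.231,1,0,0,0,-0.943,0.24,0.231,1,0,0,0,-0.943,0.24,0.231,1,0,0,0,-0.943,0.24,0.231,1,0,0,0,-0.943,0.24,0.231,1,0,0,0,-0.943,0.24,0.231,1,0,0,0,-0.943,0.24,0.231,1,0,0,0,-0.943,0.24,0.231,1])

```text
clock: 3.65
position: [0.3923, -0.3039, 0.231]
ee_rot: [0.583, 0.606, 0.401, -0.363]
contact_force: [0.1, 0.8, 0.6]
width: 0.0854
```

>>> carry_out(deltas=[0,0,0,-0.943,0.24,0.231,0.2,0,0,0,-0.943,0.24,0.231,0.2,0,0,0,-0.943,0.24,0.231,0.2,0,0,0,-0.943,0.24,0.231,0.2])

```text
clock: 4.15
position: [0.3924, -0.3039, 0.231]
ee_rot: [0.655, 0.549, 0.445, -0.268]
contact_force: [0.0, -0.4, -0.1]
width: 0.0513
```

```bash
python3 - <<'E'
from h import *
im=snap('wrist','w1');t=snap('top','top1')
s=readout.get_state();print(s['position'],s['width'],s['qpos'],s['clock']);rel(tool(.29,.5),[.393,-.304,.225])
E
```

```text
[ 0.39224522 -0.30443893  0.23082818] 0.05108619825242246 [-1.17146392  0.07299348  1.88270476  0.54067573  1.18207542 -1.66979299] 4.25
shift(units) [ 0.092 -0.034 -0.004] turn(units) [0.004 0.016 0.002]
```

View pics/w1.png

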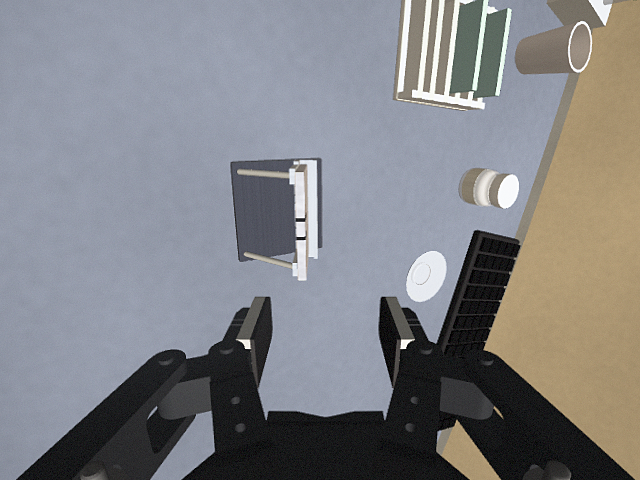

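```bash
python3 - <<'E'
from h import *
im=cv2.imread('pics/w1.png');cv2.imwrite('pics/w1c.png',cv2.resize(im[145:290,220:340],None,fx=5,fy=4.1,interpolation=cv2.INTER_CUBIC)[:600])
E
```

```text
(no output)
```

View pics/w1c.png

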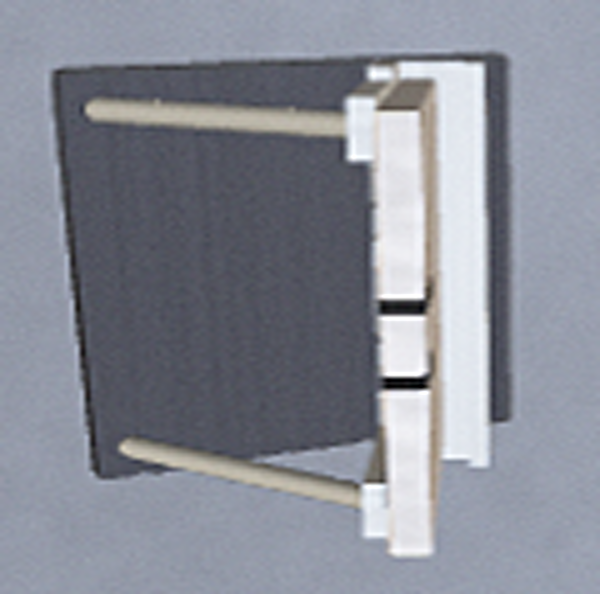

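```bash
python3 - <<'E'
from h import *
w=load('w1')
c=np.array([(375,107),(422,110),(435,555),(388,555),(379,306),(427,306),(381,382),(430,382)])/[5,4.1]+[220,145]-.5
top=np.array([.4395,-.290,.096])
# plane through depth of the top edge
tx=tool(.29,.5)[:,0]
P=depth(w,[(301,205),(301,229),(302,260),(298,190)]);print(P.round(4), (P@tx).round(4), top@tx)
h=np.median(P@tx)
d=rays(w,c);o=w['origin'];Q=o+d*((h-o@tx)/(d@tx))[:,None];print(Q.round(4))
print(np.linalg.norm(Q[0]-Q[3]),np.linalg.norm(Q[1]-Q[2]),np.linalg.norm(Q[0]-Q[1]))
m=Q[4:].mean(0);m2=Q[:4].mean(0);print(m,m2)
v=(Q[0]+Q[1]-Q[2]-Q[3]);print('yaw',np.arctan2(-v[0],v[1]),v/np.linalg.norm(v))
T=q2R(readout.get_state()['ee_rot']);print('in tool mm',(T.T@(m-readout.get_state()['position'])*1e3).round(1),(T.T@v).round(4))
a=plane(w,c[:4],.096).mean(0);print(a)
E
```

```text
[[ 0.4325 -0.2681  0.0972]
 [ 0.4381 -0.2888  0.0975]
 [ 0.4471 -0.317   0.0971]
 [ 0.4266 -0.2562  0.0965]] [0.0767 0.0761 0.0767 0.0761] 0.07790435679804665
[[ 0.4199 -0.2412  0.095 ]
 [ 0.4267 -0.2398  0.0988]
 [ 0.4558 -0.335   0.0992]
 [ 0.4484 -0.3372  0.095 ]
 [ 0.4316 -0.2815  0.0949]
 [ 0.4387 -0.2794  0.0989]
 [ 0.4364 -0.2978  0.0949]
 [ 0.4438 -0.2956  0.0991]]
0.10014810572658074 0.09951948612930143 0.007915834224813442
[ 0.43762523 -0.28856303  0.09695444] [ 0.43769413 -0.28829511  0.09703236]
yaw 0.293384871462324 [-0.28919362  0.95726884 -0.00184916]
in tool mm [140.5 -22.   -2.4] [-0.0002 -0.0007 -0.1997]
[ 0.4382727  -0.28847433  0.096     ]
```

>>> carry_out(deltas=[0.3,-0.185,-0.02,0,0,0,0.2,0.3,-0.185,-0.02,0,0,0,0.2,0.5,0,0,0,0,0,0.2,0.5,0,0,0,0,0,0.2,0,0,0,0,0,0,0.2], newtons=40)

```text
clock: 4.88
position: [0.4171, -0.2926, 0.1348]
ee_rot: [0.653, 0.55, 0.446, -0.269]
contact_force: [0.3, 0.1, 0.4]
width: 0.0514
```

```bash
python3 - <<'E'
from h import *
im=snap('wrist','w2')
s=readout.get_state();T=q2R(s['ee_rot']);print(s['position'],s['contact_force']);print(T.T@(np.array([.4377,-.2885,.097])-s['position'])*1e3)
E
```

```text
[ 0.41734405 -0.29369533  0.13606608] [1.03173507 0.00231458 0.30319742]
[44.34729449 -0.29847642  0.86202724]
```

View pics/w2.png

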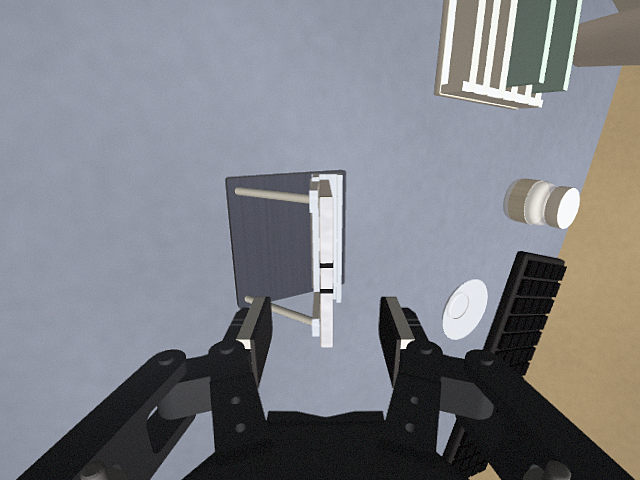

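>>> carry_out(deltas=[0.4,0,0.014,0,0,0,0.2,0.4,0,0,0,0,0,0.2,0.4,0,0,0,0,0,0.2,0,0,0,0,0,0,0.2,0,0,0,0,0,0,-0.3])

```text
clock: 5.55
position: [0.451, -0.2864, 0.0746]
ee_rot: [0.655, 0.549, 0.444, -0.269]
contact_force: [0.4, -0.0, 0.2]
width: 0.0338
```

>>> carry_out(deltas=[0,0,0,0,0,0,-1,0,0,0,0,0,0,-1,0,0,0,0,0,0,-1,0,0,0,0,0,0,-1], newtons=40)

```text
clock: 6.05
position: [0.4509, -0.2863, 0.0744]
ee_rot: [0.655, 0.549, 0.444, -0.269]
contact_force: [-4.1, -0.2, 5.4]
width: 0.0074
```

```bash
python3 - <<'E'
from h import *
im=snap('wrist','w3')
s=readout.get_state();T=q2R(s['ee_rot']);print(s['position'],s['contact_force'],s['width']);print(T.T@(np.array([.4377,-.2885,.097])-s['position'])*1e3)
E
```

```text
[ 0.45090696 -0.28627686  0.07437864] [-4.01768347 -0.77548945  6.87713033] 0.0071754368533989326
[-26.23070136  -0.79106126  -1.5545466 ]
```

View pics/w3.png

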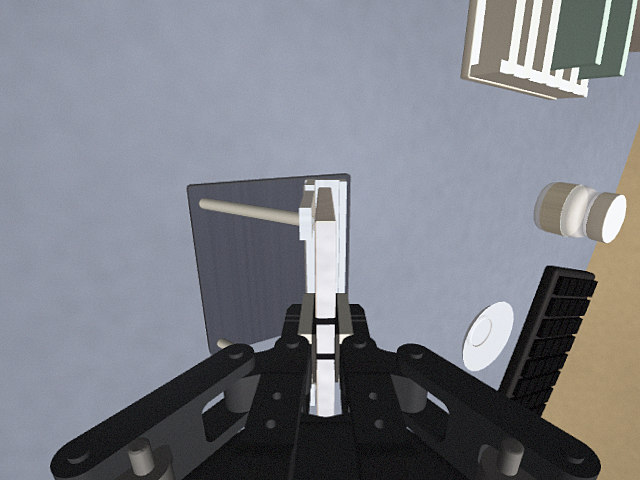

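>>> carry_out(deltas=[-0.2,0.02,0,0,0,0,-1,-0.4,0.03,0,0,0,0,-1,-0.5,0.05,0,0,0,0,-1,-0.5,0.05,0,0,0,0,-1])

```text
clock: 6.6
position: [0.4133, -0.2961, 0.163]
ee_rot: [0.655, 0.549, 0.445, -0.269]
contact_force: [1.0, -0.3, -0.3]
width: 0.0071
```

```bash
python3 - <<'E'
from h import *
s=readout.get_state();print(s['position'],s['contact_force'],s['width'],s['clock']);rel(tool(.24,0),[.576,-.055,.175])
E
```

```text
[ 0.41333256 -0.2961232   0.16296029] [ 1.02167351 -0.33121116 -0.34771187] 0.007129601751432962 6.6
shift(units) [ 1.614  3.389 -3.073] turn(units) [ 0.715 -0.154 -7.155]
```

>>> carry_out(deltas=[0,0,-0.384,0.089,-0.019,-0.894,-1,0,0,-0.384,0.089,-0.019,-0.894,-1,0,0,-0.384,0.089,-0.019,-0.894,-1,0,0,-0.384,0.089,-0.019,-0.894,-1,0,0,-0.384,0.089,-0.019,-0.894,-1,0,0,-0.384,0.089,-0.019,-0.894,-1,0,0,-0.384,0.089,-0.019,-0.894,-1,0,0,-0.384,0.089,-0.019,-0.894,-1])

```text
clock: 7.6
position: [0.3646, -0.118, 0.1627]
ee_rot: [0.556, 0.436, 0.556, -0.437]
contact_force: [-0.3, 0.5, -0.5]
width: 0.0071
```

```bash
python3 - <<'E'
from h import *
s=readout.get_state();print(s['position'],s['contact_force'],s['width'],s['clock']);rel(tool(.24,0),[.54,-.06,.175])
im=snap('wrist','w4')
E
```

```text
[ 0.36461768 -0.11796708  0.16267352] [-0.34441958  0.54513994 -0.46859495] 0.007133759429817202 7.6
shift(units) [-0.208  3.068 -0.247] turn(units) [-0.015  0.016  0.011]
```

View pics/w4.png

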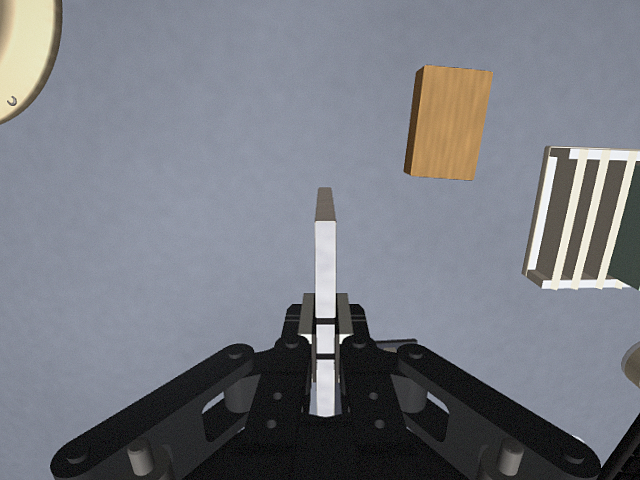

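>>> carry_out(deltas=[-0.1,0.43,-0.04,0,0,0,-1,-0.1,0.43,-0.04,0,0,0,-1,-0.05,0.43,-0.04,0,0,0,-1,0,0.43,-0.04,0,0,0,-1,0,0.43,-0.04,0,0,0,-1,0,0.43,-0.04,0,0,0,-1,0,0,0,0,0,0,-1])

```text
clock: 8.52
position: [0.5133, -0.068, 0.1773]
ee_rot: [0.557, 0.437, 0.556, -0.436]
contact_force: [-0.9, 0.3, -1.0]
width: 0.0074
```

```bash
python3 - <<'E'
from h import *
s=readout.get_state();print(s['position'],s['contact_force'],s['width'],s['clock']);rel(tool(.24,0),[.576,-.055,.175])
im=snap('wrist','w5')
a=im['color'][0:300,260:580,::-1];cv2.imwrite('pics/w5c.png',cv2.resize(a,None,fx=2,fy=2,interpolation=cv2.INTER_CUBIC)[:600])
E
```

```text
[ 0.51332775 -0.06795597  0.17731844] [-0.879799    0.30419691 -0.96735184] 0.00741603172228468 8.525
shift(units) [0.041 1.066 0.04 ] turn(units) [ 0.014  0.007 -0.025]
```

View pics/w5.png

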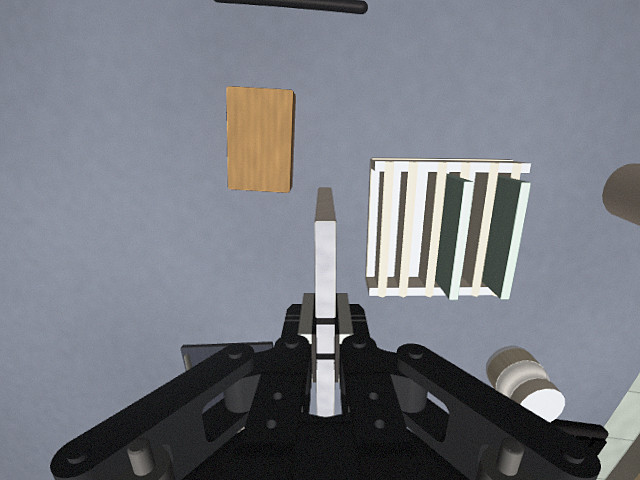

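View pics/w5c.png

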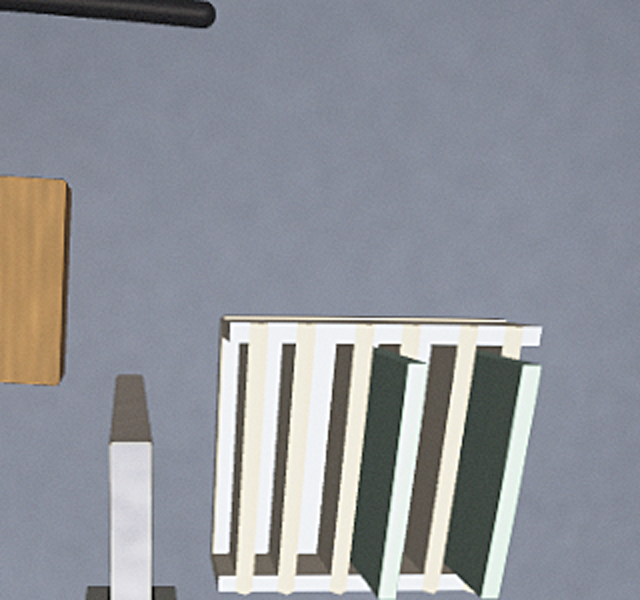

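```bash
cat >> h.py <<'E'
def crop(im,f,x0,x1,y0,y1,s):
    cv2.imwrite('pics/'+f+'.png',cv2.resize(im['color'][y0:y1,x0:x1,::-1],None,fx=s,fy=s,interpolation=cv2.INTER_CUBIC))
E
python3 - <<'E'
from h import *
w=load('w5')
c=np.array([(259,325),(245,592),(305,325),(286,592),(366,325),(340,592)])/2+[260,0]-.25
P=plane(w,c,.04);print(P.round(4))
for i in (0,2,4):
    v=P[i]-P[i+1];print(np.arctan2(-v[0],v[1]),np.linalg.norm(v))
m=P[:4].mean(0);print(m)
# end-plates outer edge (z=.04) along slot
s=readout.get_state();T=q2R(s['ee_rot'])
print('slot in tool mm',T.T@(m-s['position'])*1e3)
# plate in hand: top face near end corners
h=np.array([(109,443),(152,441)])/2+[260,0]-.25
d=rays(w,h);o=w['origin'];tx=T[:,0]
k=s['position']@tx-.0262
Q=o+d*((k-o@tx)/(d@tx))[:,None];print('hand plate end in tool',(Q-s['position'])@T*1e3)
h=np.array([(117,375),(143,375)])/2+[260,0]-.25
d=rays(w,h);k=s['position']@tx+.0538
Q=o+d*((k-o@tx)/(d@tx))[:,None];print('hand plate lower end in tool',(Q-s['position'])@T*1e3)
crop(w,'w5d',355,455,145,305,4)
crop(w,'w5e',295,385,180,380,3)
E
```

```text
[[ 0.5501  0.0024  0.04  ]
 [ 0.5799 -0.116   0.04  ]
 [ 0.5686  0.0071  0.04  ]
 [ 0.5987 -0.1115  0.04  ]
 [ 0.5934  0.0134  0.04  ]
 [ 0.6237 -0.1056  0.04  ]]
0.24665277130259658 0.12215308111610641
0.24868350556510124 0.12238064280745607
0.24976407711348286 0.12278345813922088
[ 0.57430611 -0.05451184  0.04      ]
slot in tool mm [137.07885421  63.90765255   1.7658494 ]
hand plate end in tool [[-26.2         -3.32587744 -50.63330206]
 [-26.2          4.44810595 -51.00336622]]
hand plate lower end in tool [[ 53.8         -3.26552722 -50.9800725 ]
 [ 53.8          4.41718445 -50.97952245]]
```

View pics/w5d.png

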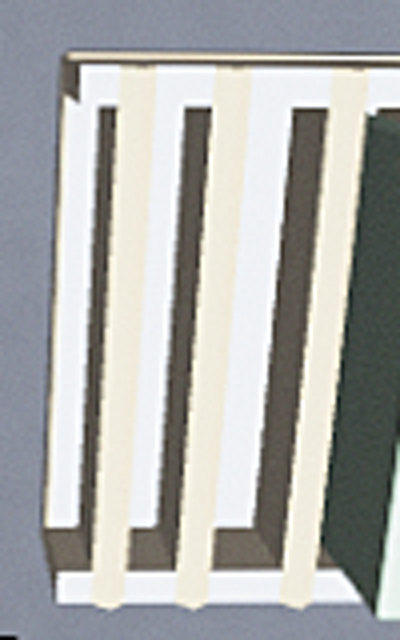

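View pics/w5e.png

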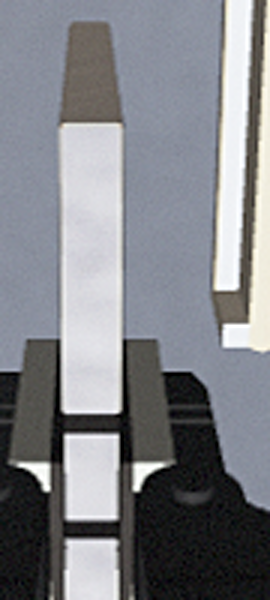

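>>> carry_out(deltas=[0,0.264,0.012,-0.025,0,0,-1,0,0.264,0.012,-0.025,0,0,-1,0.2,0.264,0.012,-0.025,0,0,-1,0.2,0.264,0.012,-0.025,0,0,-1,0.2,0,0,0,0,0,-1,0.2,0,0,0,0,0,-1,0,0,0,0,0,0,-1])

```text
clock: 9.45
position: [0.5728, -0.055, 0.1276]
ee_rot: [0.557, 0.434, 0.559, -0.435]
contact_force: [0.0, -0.0, -0.3]
width: 0.0073
```

```bash
python3 - <<'E'
from h import *
im=snap('wrist','w6');s=readout.get_state();T=q2R(s['ee_rot']);print(s['position'],s['contact_force'],s['width'],s['clock'])
print('slot in tool',T.T@(np.array([.5743,-.0545,.04])-s['position'])*1e3)
im2=snap('side','s6')
crop(im,'w6c',280,400,100,250,4)
E
```

```text
[ 0.57356048 -0.05521366  0.12853479] [-0.65759124  0.22037581 -0.31445396] 0.007333631787500239 9.5
slot in tool [88.53449973  0.95002519 -0.45362357]
```

View pics/w6.png

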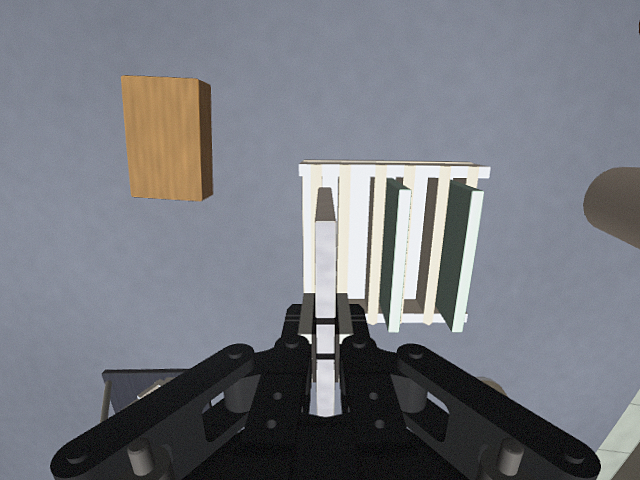

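View pics/w6c.png

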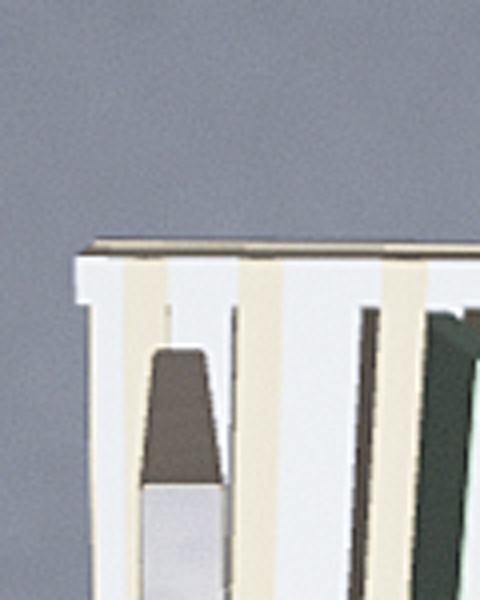

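```bash
python3 - <<'E'
from h import *
w=load('w6');s=readout.get_state();T=q2R(s['ee_rot'])
c=np.array([(144,285),(260.5,285),(405,285),(145,270),(261,270),(75,257),(75,303)])/4+[280,100]-.4
P=plane(w,c,.04);print(P.round(4));print((P-s['position'])@T*1e3)
tx=T[:,0];o=w['origin']
def at(px,dx):
    d=rays(w,np.array(px)/4+[280,100]-.4);k=s['position']@tx+dx
    return (o+d*((k-o@tx)/(d@tx))[:,None]-s['position'])@T*1e3
print(at([(155,350),(206,350)],.0538),at([(143,485),(222,485)],-.0262))
crop(w,'w6d',290,390,285,335,6)
E
```

```text
[[ 0.5515 -0.001   0.04  ]
 [ 0.5708  0.0039  0.04  ]
 [ 0.5947  0.01    0.04  ]
 [ 0.5511  0.0015  0.04  ]
 [ 0.5702  0.0063  0.04  ]
 [ 0.5391  0.0007  0.04  ]
 [ 0.5408 -0.0068  0.04  ]]
[[ 89.17964538  -8.62636306 -58.21904465]
 [ 89.19281335  11.25212167 -58.2332537 ]
 [ 89.2091767   35.95238608 -58.31442681]
 [ 89.17982416  -8.43609262 -60.73676291]
 [ 89.19289413  11.29444647 -60.75110953]
 [ 89.17201046 -20.3010953  -62.92174142]
 [ 89.17173155 -20.47759781 -55.1892497 ]]
[[ 53.8         -6.00347925 -52.31789295]
 [ 53.8          1.46638645 -52.32155661]] [[-26.2         -5.31423924 -52.041468  ]
 [-26.2          1.72508973 -52.04711042]]
```

View pics/w6d.png

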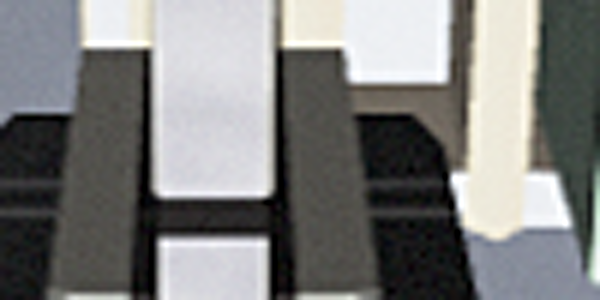

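>>> carry_out(deltas=[0.1,0.04,0,0,0,0,-1,0.1,0,0,0,0,0,-1,0,0,0,0,0,0,-1,0,0,0,0,0,0,-1])

```text
clock: 10.05
position: [0.5768, -0.0547, 0.1172]
ee_rot: [0.558, 0.435, 0.558, -0.434]
contact_force: [-0.4, 0.5, -1.0]
width: 0.0072
```

```bash
python3 - <<'E'
from h import *
w=snap('wrist','w7');s=readout.get_state();T=q2R(s['ee_rot']);print(s['position'],s['contact_force'],s['width'],s['clock'])
s=readout.get_state();print(s['position']);rel(tool(.248,0),[.5743,-.0545,.064])
crop(w,'w7c',290,390,150,250,6)
P=np.array([.5743,-.0545,.04]);
E
```

```text
[ 0.57685545 -0.05466657  0.11730586] [-0.85383728  0.18234216 -0.61156067] 0.007074080422688709 10.1
[ 0.57685545 -0.05466657  0.11730586]
shift(units) [ 0.888 -0.042 -0.013] turn(units) [-0.01   0.002 -0.017]
```

View pics/w7c.png

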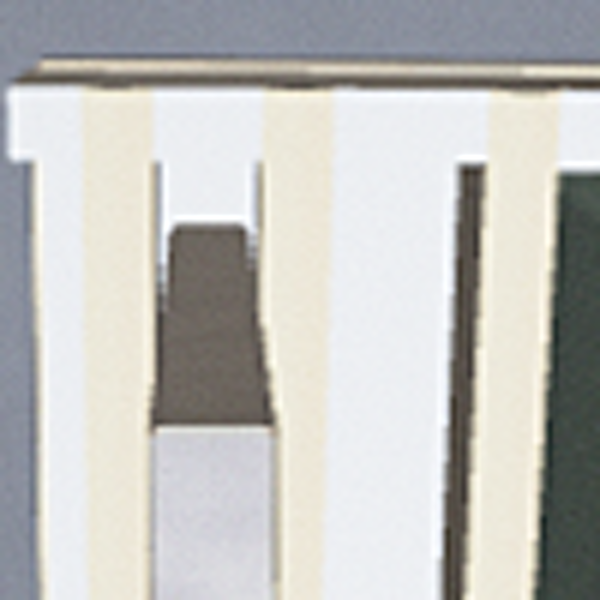

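>>> carry_out(deltas=[0.2,0,0,0,0,0,-1,0.2,0,0,0,0,0,-1,0.2,0,0,0,0,0,-1,0.15,0,0,0,0,0,-1,0,0,0,0,0,0,-1])

```text
clock: 10.72
position: [0.5761, -0.0545, 0.071]
ee_rot: [0.557, 0.434, 0.558, -0.435]
contact_force: [0.4, -0.4, 0.0]
width: 0.0072
```

```bash
python3 - <<'E'
from h import *
s=readout.get_state();print(s['position'],s['contact_force'],s['moment'],s['width'],s['clock'])
w=snap('wrist','w8');snap('side','s8')
crop(load('s8'),'s8c',240,440,130,280,4)
E
```

```text
[ 0.57610643 -0.05450621  0.07102973] [ 0.39469009 -0.38229422  0.03476142] [ 0.0062461  -0.00467931  0.01355644] 0.007188033288377236 10.725
```

View pics/w8.png

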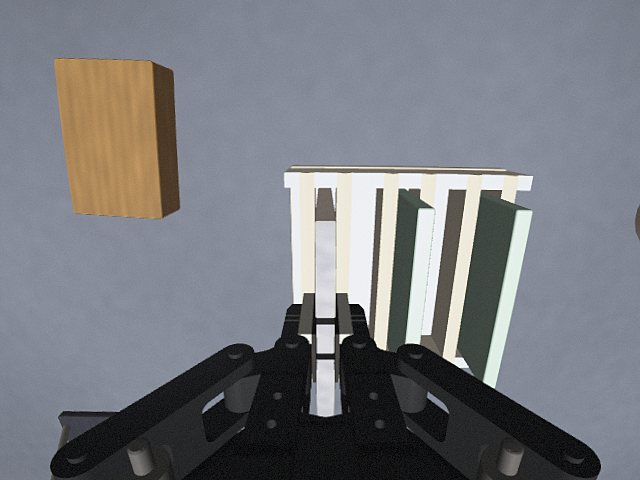

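View pics/s8c.png

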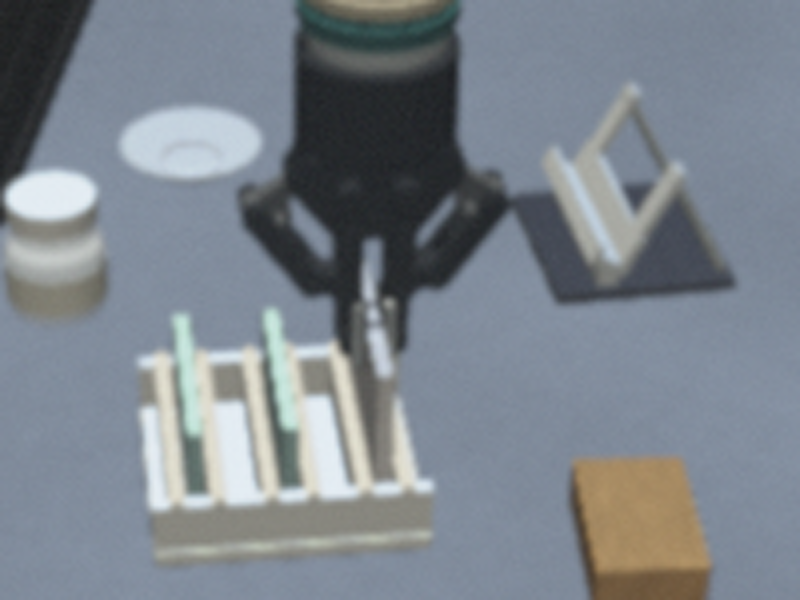

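>>> carry_out(deltas=[0.05,0,0,0,0,0,-1,0.03,0,0,0,0,0,-1,0.015,0,0,0,0,0,-1,0,0,0,0,0,0,-1])

```text
clock: 11.32
position: [0.5768, -0.0546, 0.0665]
ee_rot: [0.558, 0.435, 0.558, -0.434]
contact_force: [1.0, -0.5, -0.7]
width: 0.0075
```

```bash
python3 - <<'E'
from h import *
s=readout.get_state();print(s['position'],s['contact_force'],s['moment'],s['width'],s['clock'])
E
```

```text
[ 0.57677631 -0.05462547  0.06648655] [ 0.99306826 -0.54116254 -0.7323131 ] [ 0.01931775 -0.03803997  0.00424181] 0.007469943712771474 11.325
```

>>> carry_out(deltas=[0.03,0,0,0,0,0,-1,0,0,0,0,0,0,-1])

```text
clock: 11.58
position: [0.5768, -0.0546, 0.0646]
ee_rot: [0.558, 0.435, 0.558, -0.434]
contact_force: [-0.5, -0.5, -0.8]
width: 0.0074
```

>>> carry_out(deltas=[0.02,0,0,0,0,0,-1,0,0,0,0,0,0,-1])

```text
clock: 11.82
position: [0.5769, -0.0544, 0.0643]
ee_rot: [0.558, 0.435, 0.558, -0.434]
contact_force: [-1.3, 0.9, 5.2]
width: 0.0071
```

>>> carry_out(deltas=[0.01,0,0,0,0,0,-1,0,0,0,0,0,0,-1,0,0,0,0,0,0,-0.5,0,0,0,0,0,0,-0.5,0,0,0,0,0,0,-0.5])

```text
clock: 12.45
position: [0.5768, -0.0547, 0.0626]
ee_rot: [0.558, 0.435, 0.558, -0.434]
contact_force: [0.0, 0.4, 0.6]
width: 0.0213
```

```bash
python3 - <<'E'
from h import *
s=readout.get_state();print(s['position'],s['contact_force'],s['moment'],s['width'],s['clock'])
w=snap('wrist','w9')
crop(w,'w9c',280,400,150,420,2)
E
```

```text
[ 0.57675086 -0.05467074  0.06257434] [0.02330487 0.39385737 0.64179166] [-0.02677273 -0.02854538 -0.01159183] 0.021283702815620996 12.45
```

View pics/w9.png

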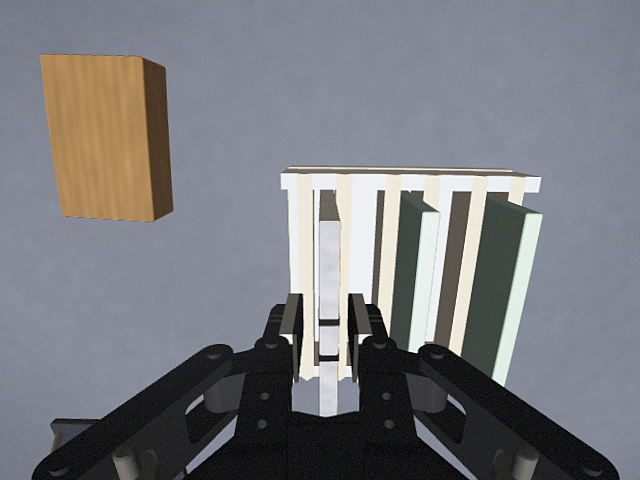

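>>> carry_out(deltas=[-0.3,0,0,0,0,0,-0.5,-0.5,0,0,0,0,0,-0.5,-0.7,0,0,0,0,0,-0.5,-0.5,0,0,0,0,0,-0.5,0,0,0,0,0,0,0.6,0,0,0,0,0,0,0.6])

```text
clock: 13.25
position: [0.576, -0.0545, 0.1818]
ee_rot: [0.557, 0.434, 0.558, -0.435]
contact_force: [0.2, 0.3, 0.3]
width: 0.0571
```

```bash
python3 - <<'E'
from h import *
s=readout.get_state();print(s['position'],s['contact_force'],s['moment'],s['width'],s['clock'])
w=snap('wrist','w10')
crop(w,'w10c',270,370,160,310,4)
E
```

```text
[ 0.57598123 -0.05452296  0.18183211] [0.17132238 0.29530296 0.28118541] [ 0.00723642  0.05618664 -0.01205795] 0.057054810725633974 13.25
```

View pics/w10.png

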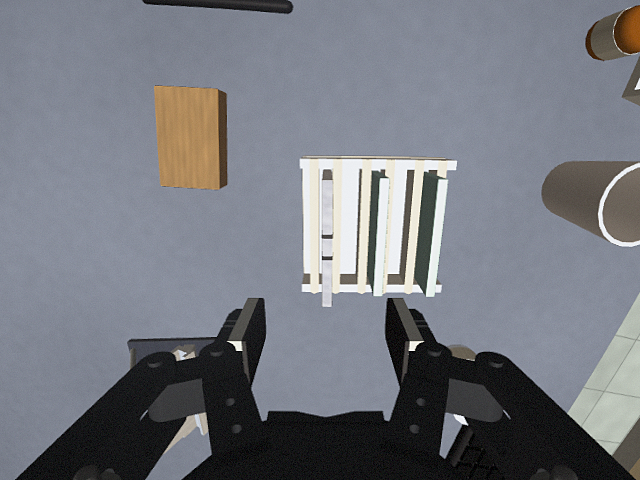

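View pics/w10c.png

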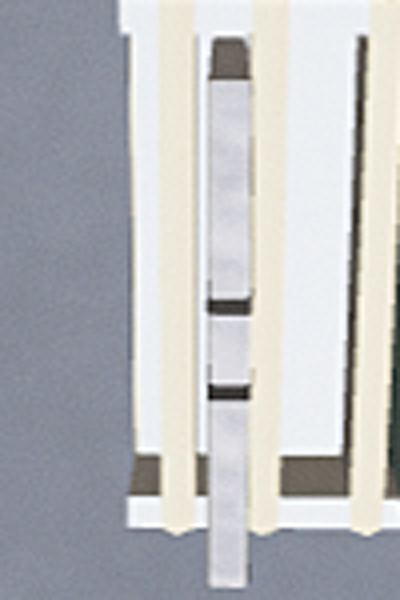

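```bash
python3 - <<'E'
from h import *
w=load('w10')
c=np.array([(209,80),(250,78),(246,587),(208,587),(209,313),(250,313),(209,386),(249,386)])/4+[270,160]-.4
for z in (.088,.09,.092):
    P=plane(w,c,z);print(z,np.linalg.norm(P[0]-P[3]),np.linalg.norm(P[1]-P[2]),np.linalg.norm((P[4]+P[5]-P[6]-P[7])/2))
    v=P[0]+P[1]-P[2]-P[3];print(np.arctan2(-v[0],v[1]),P[:4].mean(0),P[4:].mean(0))
D=depth(w,[(327,190),(327,220),(327,247),(327,280)]);print(D.round(4))
s=load('side0')
E
```

```text
0.088 0.10035542257695546 0.10070550279113474 0.014478057909992978
0.24404289160211295 [ 0.57614509 -0.05370732  0.088     ] [ 0.5763814 -0.0538248  0.088    ]
0.09 0.09950731552442904 0.09985443719894027 0.01435570335550008
0.24404289160211315 [ 0.57597114 -0.05305669  0.09      ] [ 0.57620546 -0.05317318  0.09      ]
0.092 0.0986592084719026 0.09900337160674584 0.014233348801007177
0.2440428916021134 [ 0.5757972  -0.05240606  0.092     ] [ 0.57602952 -0.05252156  0.092     ]
[[ 0.5658 -0.0121  0.0891]
 [ 0.5711 -0.0329  0.0906]
 [ 0.5763 -0.0534  0.0891]
 [ 0.5829 -0.0791  0.09  ]]
```

```bash
python3 - <<'E'
from h import *
yt=-.073-np.pi/2
rel(tool(yt,0),[.52,.298,.19])
E
```

```text
shift(units) [-0.138  0.538 -5.923] turn(units) [2.7088e+01 1.1000e-02 3.4000e-02]
```

>>> carry_out(deltas=[-0.1,0.06,-0.66,0,0,0,0.6,0,0.06,-0.66,0.5,0,0,0.6,0,0.06,-0.66,0,0,0,0.6,0,0.06,-0.66,0,0,0,0.6,0,0.06,-0.66,0,0,0,0.6,0,0.06,-0.66,0,0,0,0.6,0,0.06,-0.66,0,0,0,0.6,0,0.06,-0.66,0,0,0,0.6,0,0.06,-0.66,0,0,0,0.6,0,0,0,0.6,0,0,0.6])

```text
clock: 14.55
position: [0.5291, 0.3027, 0.1867]
ee_rot: [0.541, 0.454, 0.542, -0.456]
contact_force: [0.1, -0.8, -0.6]
width: 0.0682
```

>>> carry_out(deltas=[0,0,0,1,0,0,0.6,0,0,0,1,0,0,0.6,0,0,0,1,0,0,0.6,0,0,0,1,0,0,0.6,0,0,0,1,0,0,0.6,0,0,0,1,0,0,0.6,0,0,0,1,0,0,0.6,0,0,0,1,0,0,0.6,0,0,0,1,0,0,0.6,0,0,0,1,0,0,0.6])

```text
clock: 15.8
position: [0.5296, 0.2998, 0.1869]
ee_rot: [-0.352, -0.613, -0.352, 0.614]
contact_force: [-0.4, -1.1, 0.1]
width: 0.068
```

>>> carry_out(deltas=[0,0,0,1,0,0,0.6,0,0,0,1,0,0,0.6,0,0,0,1,0,0,0.6,0,0,0,1,0,0,0.6,0,0,0,1,0,0,0.6,0,0,0,1,0,0,0.6,0,0,0,1,0,0,0.6,0,0,0,1,0,0,0.6,0,0,0,1,0,0,0.6,0,0,0,1,0,0,0.6])

```text
clock: 17.05
position: [0.5296, 0.2998, 0.1869]
ee_rot: [-0.121, -0.696, -0.12, 0.698]
contact_force: [-0.3, -0.1, -0.7]
width: 0.0682
```

>>> carry_out(deltas=[0,0,0,1,0,0,0.6,0,0,0,1,0,0,0.6,0,0,0,1,0,0,0.6,0,0,0,1,0,0,0.6,0,0,0,1,0,0,0.6,0,0,0,1,0,0,0.6,0,0,0,0,0,0,0.6])

```text
clock: 17.92
position: [0.5297, 0.2998, 0.1872]
ee_rot: [0.025, -0.706, 0.026, 0.707]
contact_force: [0.2, -1.2, -0.4]
width: 0.0684
```

```bash
python3 - <<'E'
from h import *
s=readout.get_state();print(s['position'],s['qpos'],s['width'],s['clock'])
w=snap('wrist','w11');
rel(tool(-.073-np.pi/2,0),[.52,.298,.19])
E
```

```text
[0.5297496  0.29983876 0.18717885] [ 4.00864572e-01  3.53845637e-01  1.50053400e+00 -1.34944877e-04
  1.28946927e+00  2.04477347e+00] 0.06837813628797901 17.925
shift(units) [-0.042  0.043  0.162] turn(units) [ 0.004  0.022 -0.013]
```

View pics/w11.png

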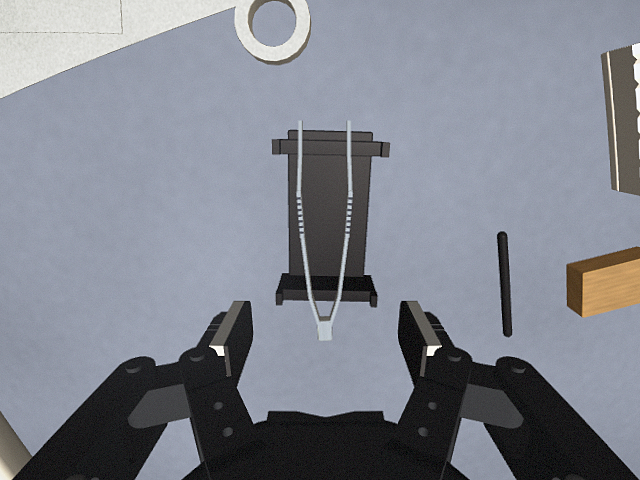

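```bash
python3 - <<'E'
from h import *
crop(load('w11'),'w11a',280,370,110,250,4)
crop(load('w11'),'w11b',280,370,230,350,5)
E
```

```text
(no output)
```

View pics/w11a.png

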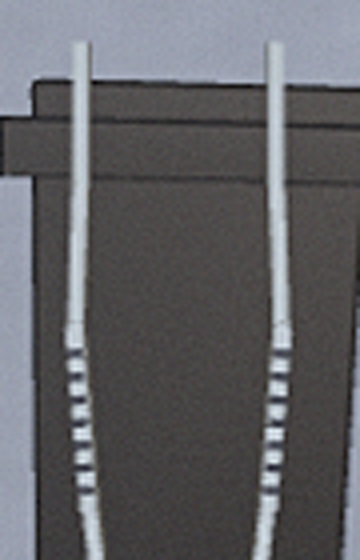

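View pics/w11b.png

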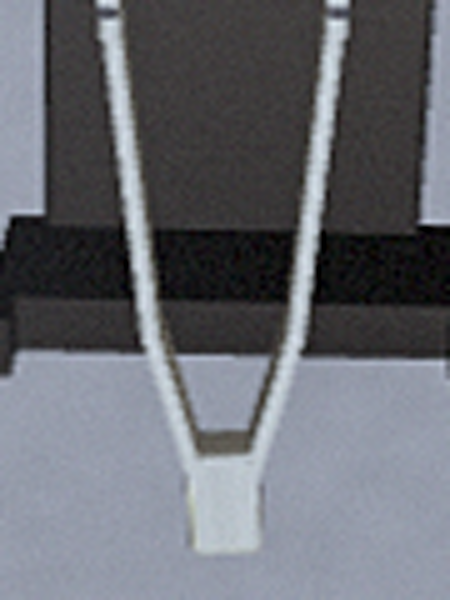

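```bash
python3 - <<'E'
from h import *
w=load('w11');s=readout.get_state();T=q2R(s['ee_rot'])
a=np.array([(90,46),(266,46),(80,420),(276,420),(72,420),(284,420)])/4+[280,110]-.4
b=np.array([(227,550),(227,455)])/5+[280,230]-.4
A=plane(w,a,.052);A[:2]=plane(w,a[:2],.047);B=plane(w,b,.052)
print(A.round(4),B.round(4));print('gap',np.linalg.norm(A[0]-A[1]),'over flats',np.linalg.norm(A[4]-A[5]))
m=A[:2].mean(0);f=A[2:4].mean(0);v=m-B[0];print('yaw',np.arctan2(v[1],v[0]),np.linalg.norm(v),'flat from tip',np.linalg.norm(m-f),f)
v=m-f;print(np.arctan2(v[1],v[0]))
print('tool',((np.r_[A,B]-s['position'])@T*1e3).round(1))
print(depth(w,[(302,230),(347,230),(325,332),(301,150)]).round(4))
E
```

```text
[[0.6216 0.3114 0.047 ]
 [0.619  0.2761 0.047 ]
 [0.546  0.3202 0.052 ]
 [0.543  0.2784 0.052 ]
 [0.5462 0.3219 0.052 ]
 [0.5428 0.2767 0.052 ]] [[0.4198 0.3077 0.052 ]
 [0.4411 0.3061 0.052 ]]
gap 0.0353984359568123 over flats 0.0453670360318455
yaw -0.06959394464012159 0.20100516377944405 flat from tip 0.07613097142156315 [0.5445116  0.29931232 0.052     ]
-0.07383245044742776
tool [[ 1.403e+02 -1.820e+01 -9.080e+01]
 [ 1.403e+02  1.720e+01 -9.080e+01]
 [ 1.354e+02 -2.160e+01 -1.490e+01]
 [ 1.355e+02  2.030e+01 -1.480e+01]
 [ 1.354e+02 -2.330e+01 -1.490e+01]
 [ 1.355e+02  2.210e+01 -1.480e+01]
 [ 1.356e+02  1.000e-01  1.101e+02]
 [ 1.356e+02  1.000e-01  8.880e+01]]
[[0.5322 0.3195 0.0517]
 [0.5291 0.2804 0.051 ]
 [0.4286 0.307  0.0523]
 [0.5991 0.3143 0.048 ]]
```

>>> carry_out(deltas=[0.4,-0.01,-0.124,0,0,0,0.55,0.5,0,-0.124,0,0,0,0.55,0.5,0,0,0,0,0,0.55,0.3,0,0,0,0,0,0.55,0,0,0,0,0,0,0.55], newtons=20)

```text
clock: 18.6
position: [0.544, 0.299, 0.0847]
ee_rot: [0.025, -0.705, 0.026, 0.708]
contact_force: [0.4, -0.1, 0.3]
width: 0.0662
```

```bash
python3 - <<'E'
from h import *
s=readout.get_state();T=q2R(s['ee_rot']);print(s['position'],s['width'],s['clock'],s['contact_force'])
w=snap('wrist','w12');
print((np.array([.5445,.2993,.052])-s['position'])@T*1e3)
E
```

```text
[0.5439833  0.299039   0.08470799] 0.0661881503474177 18.6 [ 0.4454308  -0.05785006  0.27278645]
[32.70543209 -0.36052652 -0.61017367]
```

View pics/w12.png

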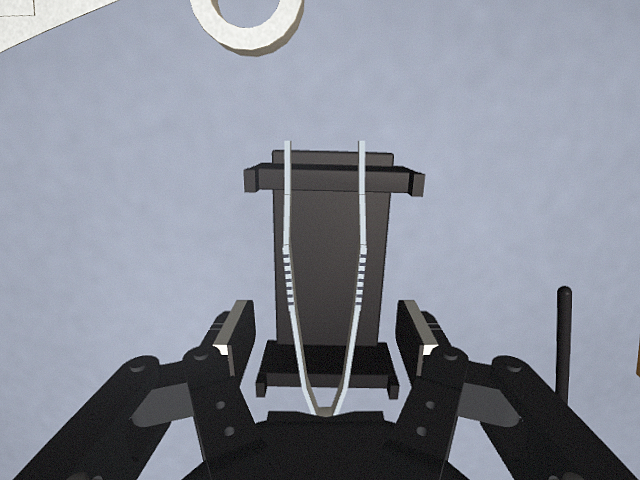

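>>> carry_out(deltas=[0.35,0,-0.01,0,0,0,0.55,0.35,0,0,0,0,0,0.45,0.27,0,0,0,0,0,0.35,0,0,0,0,0,0,0.25,0,0,0,0,0,0,0.2])

```text
clock: 19.27
position: [0.5468, 0.3, 0.0295]
ee_rot: [-0.026, 0.707, -0.026, -0.706]
contact_force: [-0.4, 0.8, 0.6]
width: 0.0515
```

```bash
python3 - <<'E'
from h import *
s=readout.get_state();T=q2R(s['ee_rot']);print(s['position'],s['width'],s['clock'],s['contact_force'])
w=snap('wrist','w13');
print((np.array([.5445,.2993,.052])-s['position'])@T*1e3)
E
```

```text
[0.54680929 0.29997929 0.02954994] 0.05145126775193883 19.275 [-0.44215011  0.7770087   0.63831955]
[-22.45603743   0.82540338   2.20103346]
```

View pics/w13.png

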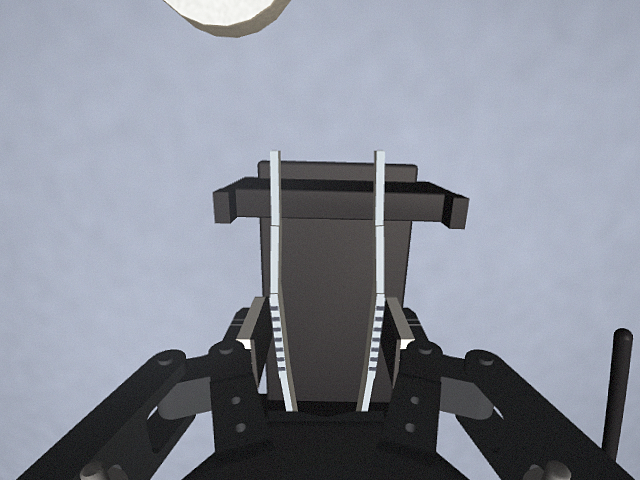

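>>> carry_out(deltas=[0.05,0,0.03,0,0,0,0.15,0,0,0,0,0,0,0.08,0,0,0,0,0,0,0.02,0,0,0,0,0,0,-0.04,0,0,0,0,0,0,-0.1,0,0,0,0,0,0,-0.1], newtons=20)

```text
clock: 20.08
position: [0.5448, 0.3001, 0.027]
ee_rot: [-0.026, 0.707, -0.026, -0.706]
contact_force: [-1.6, 0.5, 7.0]
width: 0.0391
```

```bash
python3 - <<'E'
from h import *
s=readout.get_state();T=q2R(s['ee_rot']);print(s['position'],s['width'],s['clock'],s['contact_force'])
w=snap('wrist','w14');
print((np.array([.5445,.2993,.052])-s['position'])@T*1e3)
E
```

```text
[0.54476172 0.30007593 0.02695945] 0.03906378363961668 20.075 [-1.64623357  0.4567177   6.96138314]
[-25.04178594   0.76607348   0.14794118]
```

View pics/w14.png

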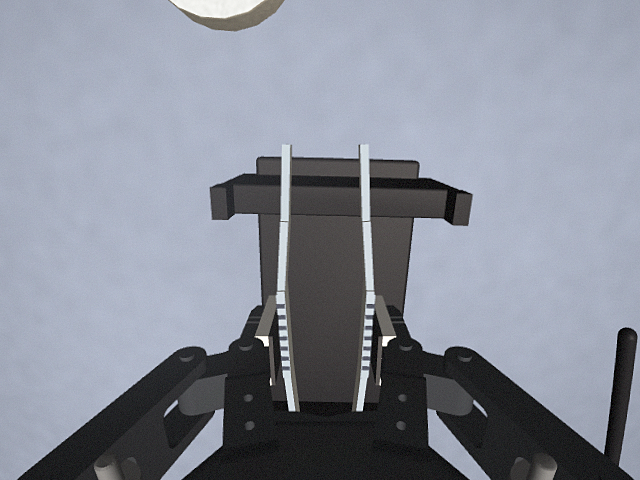

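>>> carry_out(deltas=[0,0,0,0,0,0,-0.14,0,0,0,0,0,0,-0.18,0,0,0,0,0,0,-0.2,0,0,0,0,0,0,-0.2])

```text
clock: 20.62
position: [0.545, 0.3001, 0.0274]
ee_rot: [-0.027, 0.708, -0.026, -0.706]
contact_force: [-1.9, -1.1, 8.4]
width: 0.0345
```

```bash
python3 - <<'E'
from h import *
s=readout.get_state();T=q2R(s['ee_rot']);print(s['position'],s['width'],s['clock'],s['contact_force'])
w=snap('wrist','w15');crop(w,'w15c',250,400,130,310,3)
E
```

```text
[0.54497007 0.30009847 0.02741732] 0.034488120439129764 20.625 [-1.85372525 -1.14418644  8.42948093]
```

View pics/w15c.png

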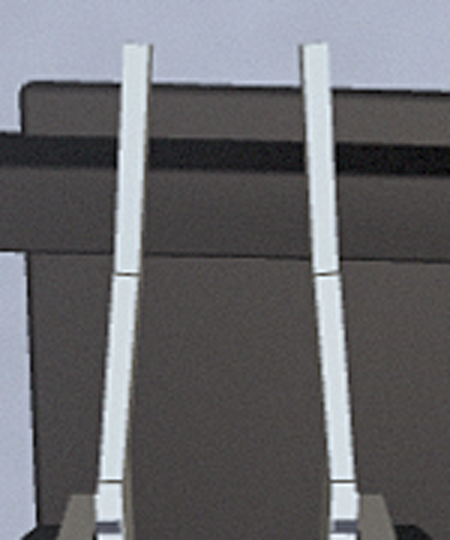

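```bash
python3 - <<'E'
from h import *
w=load('w15');s=readout.get_state();T=q2R(s['ee_rot'])
a=np.array([(149,50),(302,50),(122,50),(329,50)])/3+[250,130]-.4
A=plane(w,a,.047);print(A.round(4),np.linalg.norm(A[0]-A[1]),np.linalg.norm(A[2]-A[3]));print((A-s['position'])@T*1e3)
print(depth(w,[(294,160),(354,160),(290,215)]))
E
```

```text
[[0.6214 0.3036 0.047 ]
 [0.62   0.2853 0.047 ]
 [0.6216 0.3068 0.047 ]
 [0.6198 0.2821 0.047 ]] 0.01826432105436507 0.024717257362193375
[[-19.34876569  -9.11641508 -75.95920189]
 [-19.3710827    9.14789226 -75.95757578]
 [-19.34479416 -12.34366148 -75.96953235]
 [-19.37499595  12.37357733 -75.96732812]]
[[0.61673267 0.3058747  0.0474511 ]
 [0.61506018 0.28420059 0.04641982]
 [0.59644105 0.30953642 0.04667337]]
```

>>> carry_out(deltas=[0,0,0,0,0,0,-0.23,0,0,0,0,0,0,-0.245,-0.1,0,0,0,0,0,-0.245,-0.3,0,0,0,0,0,-0.245,-0.5,0,0,0,0,0,-0.245,-0.6,0,0,0,0,0,-0.245,0,0,0,0,0,0,-0.245])

```text
clock: 21.55
position: [0.5462, 0.3006, 0.1186]
ee_rot: [-0.027, 0.709, -0.025, -0.704]
contact_force: [1.4, -0.4, -0.7]
width: 0.0323
```

```bash
python3 - <<'E'
from h import *
s=readout.get_state();T=q2R(s['ee_rot']);print(s['position'],s['width'],s['clock'],s['contact_force'])
w=snap('wrist','w16');crop(w,'w16c',250,400,130,310,3)
# target: tips over marks
n=np.array([np.cos(.245),np.sin(.245),0]);p=np.array([.5761,-.0532,.09])-n*.075
rel(tool(.245-np.pi/2,0),p+[0,0,.09]) ;print(p)
E
```

```text
[0.54624405 0.30061271 0.11858468] 0.0323365328001435 21.55 [ 1.43817114 -0.42752554 -0.67739486]
shift(units) [-1.065  6.223  0.23 ] turn(units) [-4.567 -0.046  0.013]
[ 0.5033397  -0.07139172  0.09      ]
```

View pics/w16.png

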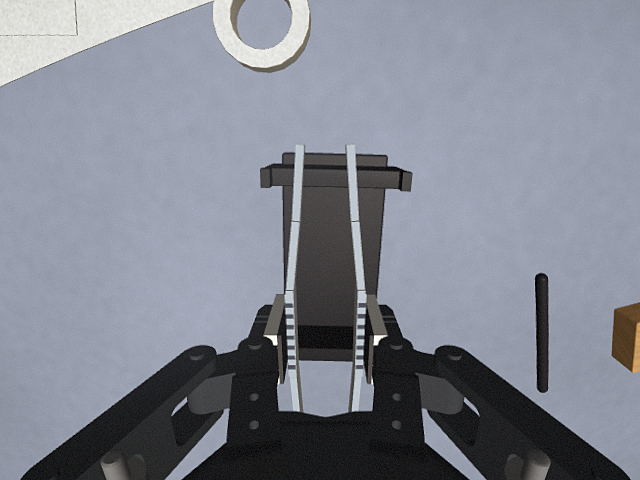

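View pics/w16c.png

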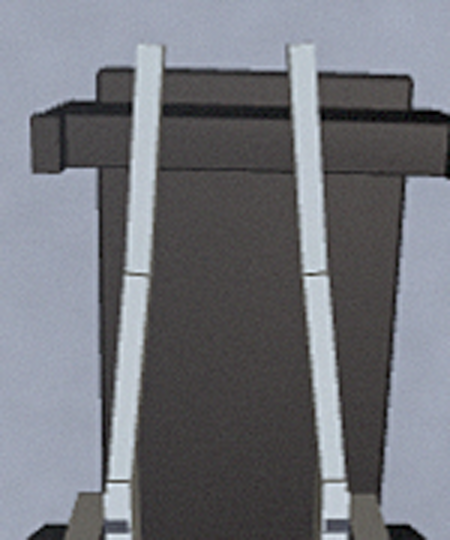

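>>> carry_out(deltas=[0,0,0,-0.9,0,0,-0.25,0,0,0,-0.9,0,0,-0.25,0,0,0,-0.9,0,0,-0.25,0,0,0,-0.9,0,0,-0.25,0,0,0,-0.95,-0.046,0.01,-0.25,0,0,0,0,0,0,-0.25])

```text
clock: 22.35
position: [0.5432, 0.2993, 0.1139]
ee_rot: [-0.086, -0.7, -0.085, 0.704]
contact_force: [-1.0, 0.4, -0.6]
width: 0.032
```

```bash
python3 - <<'E'
from h import *
s=readout.get_state();T=q2R(s['ee_rot']);print(s['position'],s['width'],s['clock'],s['contact_force'],s['qpos'])
n=np.array([np.cos(.245),np.sin(.245),0]);p=np.array([.5761,-.0532,.09])-n*.0745
rel(tool(.245-np.pi/2,0),[p[0],p[1],.1186])
E
```

```text
[0.54321634 0.29930971 0.11385193] 0.032049328924092006 22.35 [-0.96784267  0.39787752 -0.55088355] [ 3.91643536e-01  4.28127792e-01  1.57511632e+00 -3.10932272e-04
  1.14416007e+00  1.71957187e+00]
shift(units) [-0.06   5.837  2.124] turn(units) [-0.029  0.082 -0.016]
```

>>> carry_out(deltas=[-0.1,0.4,0.2,0,0,0,-0.25,0,0.65,0.2,0,0,0,-0.25,0,0.75,0.25,0,0,0,-0.25,0,0.75,0.25,0,0,0,-0.25,0,0.75,0.25,0,0,0,-0.25,0,0.75,0.25,0,0,0,-0.25,0,0.75,0.25,0,0,0,-0.25,0,0.65,0.25,0,0,0,-0.25,0,0.35,0.2,0,0,0,-0.25,0,0,0,0,0,0,-0.25])

```text
clock: 23.6
position: [0.5044, -0.0704, 0.1222]
ee_rot: [-0.085, -0.701, -0.084, 0.703]
contact_force: [-0.4, 0.2, -1.2]
width: 0.0327
```

```bash
python3 - <<'E'
from h import *
s=readout.get_state();T=q2R(s['ee_rot']);print(s['position'],s['width'],s['clock'],s['contact_force'],s['qpos'])
n=np.array([np.cos(.245),np.sin(.245),0]);p=np.array([.5761,-.0532,.09])-n*.0745
rel(tool(.245-np.pi/2,0),[p[0],p[1],.1186])
w=snap('wrist','w17');crop(w,'w17c',260,400,90,230,4)
E
```

```text
[ 0.50442104 -0.07035892  0.12216277] 0.03272407698360985 23.6 [-0.35168053  0.2369262  -1.20749545] [-0.27363109  0.26821958  1.80973651 -0.00260739  1.06630315  1.05875587]
shift(units) [0.059 0.012 0.013] turn(units) [-0.076  0.049 -0.01 ]
```

View pics/w17.png

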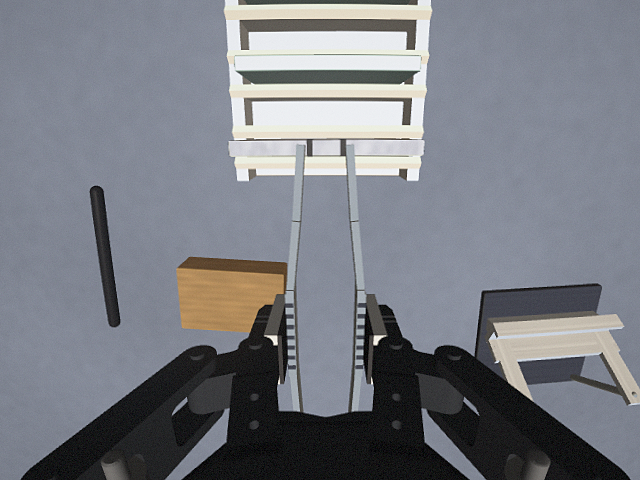

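View pics/w17c.png

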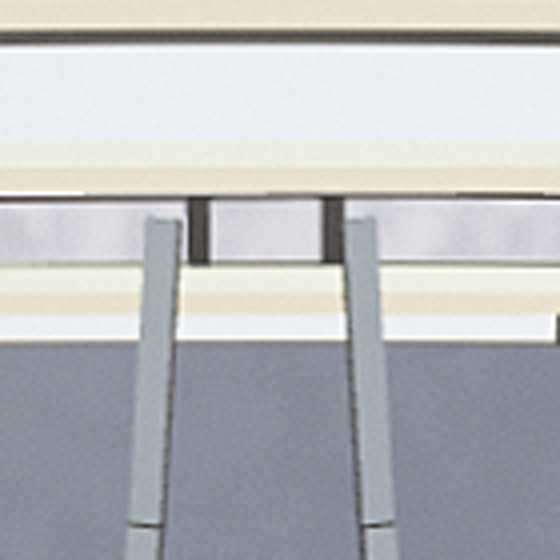

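```bash
cat >> h.py <<'E'
def meas(w,marks,tips,ends,tx=-19.4,zp=.09,s=None):
    s=s or readout.get_state();T=q2R(s['ee_rot'])
    # camera-rigid tool frame: use fixed hand-eye from start
    C=q2R(w['orientation']);H=np.array([[0,-.313,.95],[1,0,0],[0,.95,.313]]).T
    M=np.array([[0,-.313,.95],[1,0,0],[0,.95,.313]])
    T2=C@M.T; p2=w['origin']-T2@np.array([-.14266,-.0002,-.07958])
    print('tcp from cam',p2.round(4),'state',s['position'].round(4))
    m=(plane(w,marks,zp)-p2)@T2*1e3
    d=rays(w,tips);o=w['origin'];k=p2@T2[:,0]+tx/1e3
    t=(o+d*((k-o@T2[:,0])/(d@T2[:,0]))[:,None]-p2)@T2*1e3
    print('marks',m.round(2));print('tips',t.round(2))
    e=(plane(w,ends,zp)-p2)@T2*1e3;print('ends',e.round(2),'yaw',np.arctan2(e[1,2]-e[0,2],e[1,1]-e[0,1]))
    return m,t
E
python3 - <<'E'
from h import *
w=load('w17');f=lambda a:np.array(a)/4+[260,90]-.4
m,t=meas(w,f([(210,198),(210,264),(321,198),(321,264)]),f([(180,222),(345,222),(146,222),(378,222)]),f([(2,263),(558,265)]))
print('gap',t[1,1]-t[0,1],t[3,1]-t[2,1],'mark gap',m[2:,1].mean()-m[:2,1].mean())
print(depth(w,[(300,150),(350,150),(326,147),(299,170),(352,170)]).round(4))
E
```

```text
tcp from cam [ 0.5044 -0.0704  0.1222] state [ 0.5049 -0.0692  0.1222]
marks [[ 31.94  -6.73 -77.99]
 [ 31.97  -6.82 -69.87]
 [ 31.95   7.25 -77.99]
 [ 31.98   7.35 -69.87]]
tips [[-19.4   -7.51 -76.41]
 [-19.4    7.23 -76.41]
 [-19.4  -10.55 -76.41]
 [-19.4   10.18 -76.41]]
ends [[ 31.95 -33.43 -70.1 ]
 [ 32.    37.73 -69.87]] yaw 0.0031171369771064647
gap 14.745667912180178 20.73762263704665 mark gap 14.076340290756683
[[ 0.5748 -0.0437  0.1405]
 [ 0.5791 -0.0612  0.1403]
 [ 0.5764 -0.0531  0.0899]
 [ 0.5679 -0.0449  0.1419]
 [ 0.5724 -0.0637  0.1412]]
```

>>> carry_out(deltas=[0.1,0.007,0.017,0,0,0,-0.255,0.2,0,0,0,0,0,-0.26,0.2,0,0,0,0,0,-0.26,0,0,0,0,0,0,-0.26,0,0,0,0,0,0,-0.26])

```text
clock: 24.28
position: [0.5052, -0.0688, 0.092]
ee_rot: [-0.086, -0.701, -0.086, 0.703]
contact_force: [-0.6, 0.6, -0.1]
width: 0.0318
```

```bash
python3 - <<'E'
from h import *
s=readout.get_state();print(s['position'],s['width'],s['clock'],s['contact_force'])
w=snap('wrist','w18');crop(w,'w18c',270,380,120,220,7)
print(depth(w,[(300,152),(350,152),(326,157)]).round(4))
E
```

```text
[ 0.50516487 -0.06884174  0.09202129] 0.03180390395118818 24.275 [-0.62273648  0.62597454 -0.11492347]
[[ 0.5748 -0.0421  0.1113]
 [ 0.5791 -0.0596  0.1106]
 [ 0.574  -0.052   0.0891]]
```

View pics/w18c.png

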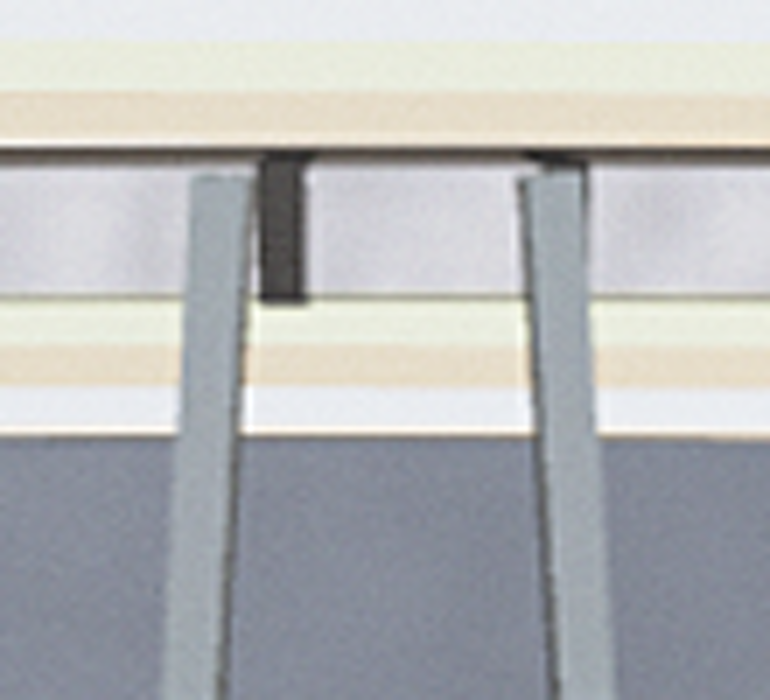

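```bash
python3 - <<'E'
from h import *
w=load('w18');f=lambda a:np.array(a)/7+[270,120]-.43
m,t=meas(w,f([(305,162),(305,298),(545,162),(545,298)]),f([(249,185),(528,185),(190,185),(585,185)]),f([(2,297),(768,298)]))
print('gap',t[1,1]-t[0,1],t[3,1]-t[2,1],'mark gap',m[2:,1].mean()-m[:2,1].mean())
E
```

```text
tcp from cam [ 0.5052 -0.0689  0.0921] state [ 0.5053 -0.069   0.0923]
marks [[  1.89  -5.18 -76.81]
 [  1.91  -5.27 -68.84]
 [  1.9    9.16 -76.82]
 [  1.91   9.31 -68.84]]
tips [[-19.4   -7.32 -76.09]
 [-19.4    6.93 -76.09]
 [-19.4  -10.34 -76.1 ]
 [-19.4    9.85 -76.1 ]]
ends [[  1.9  -23.7  -68.95]
 [  1.92  22.89 -68.89]] yaw 0.0013653939862657931
gap 14.257913121801561 20.18997325928109 mark gap 14.46038307139017
```

>>> carry_out(deltas=[0.1,0.035,0.029,0,0,0,-0.263,0,0,0,0,0,0,-0.263,0,0,0,0,0,0,-0.263,0,0,0,0,0,0,-0.263])

```text
clock: 24.82
position: [0.5039, -0.0716, 0.0863]
ee_rot: [-0.086, -0.701, -0.086, 0.703]
contact_force: [0.1, 0.1, 0.0]
width: 0.0319
```

```bash
python3 - <<'E'
from h import *
s=readout.get_state();print(s['position'],s['width'],s['clock'],s['contact_force'])
w=snap('wrist','w19');crop(w,'w19c',270,380,120,220,7)
print(depth(w,[(300,152),(350,152),(326,157)]).round(4))
E
```

```text
[ 0.50393113 -0.07156363  0.08634787] 0.031941249759551614 24.825 [0.08466402 0.07685944 0.01866282]
[[ 0.5735 -0.0447  0.1042]
 [ 0.5779 -0.0623  0.1049]
 [ 0.5732 -0.0546  0.0895]]
```

View pics/w19c.png

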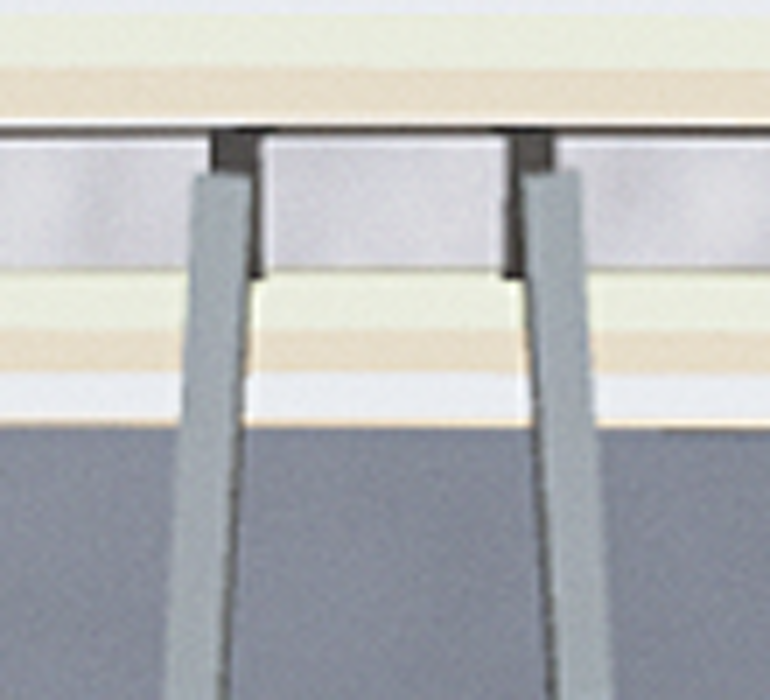

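```bash
python3 - <<'E'
from h import *
w=load('w19');f=lambda a:np.array(a)/7+[270,120]-.43
m,t=meas(w,f([(262,140),(263,270),(507,140),(504,270)]),f([(250,180),(526,180),(193,180),(580,180)]),f([(2,268),(768,269)]))
print('gap',t[1,1]-t[0,1],t[3,1]-t[2,1],'mark gap',m[2:,1].mean()-m[:2,1].mean(),'mid',m[:,1].mean(),t[:,1].mean())
E
```

```text
tcp from cam [ 0.504  -0.0716  0.0864] state [ 0.5039 -0.0715  0.0864]
marks [[ -3.74  -7.44 -78.15]
 [ -3.73  -7.5  -70.86]
 [ -3.73   6.59 -78.14]
 [ -3.72   6.52 -70.86]]
tips [[-19.4   -7.27 -76.34]
 [-19.4    6.83 -76.34]
 [-19.4  -10.18 -76.35]
 [-19.4    9.59 -76.35]]
ends [[ -3.74 -22.7  -71.02]
 [ -3.71  21.91 -70.96]] yaw 0.001373379723431458
gap 14.096398798998486 19.76932568654775 mark gap 14.028270832381882 mid -0.4548890308198772 -0.25954985675936726
```

>>> carry_out(deltas=[0.065,-0.003,0,0,0,0,-0.263,0,0,0,0,0,0,-0.263,0,0,0,0,0,0,-0.263,0,0,0,0,0,0,-0.263,0,0,0,0,0,0,-0.263])

```text
clock: 25.5
position: [0.5038, -0.0713, 0.0824]
ee_rot: [-0.086, -0.701, -0.086, 0.703]
contact_force: [0.3, 0.1, -0.7]
width: 0.0318
```

```bash
python3 - <<'E'
from h import *
s=readout.get_state();print(s['position'],s['width'],s['clock'],s['contact_force'])
w=snap('wrist','w20');crop(w,'w20c',270,380,120,220,7)
print(depth(w,[(300,152),(350,152),(326,157)]).round(4))
v=snap('side','s20');crop(v,'s20c',240,400,160,290,5);snap('top','t20')
E
```

```text
[ 0.50383387 -0.07133504  0.08238029] 0.03184430448646264 25.5 [ 0.32126405  0.06134797 -0.69462627]
[[ 0.5734 -0.0446  0.1012]
 [ 0.5778 -0.0621  0.1011]
 [ 0.5733 -0.0543  0.0905]]
```

View pics/w20c.png

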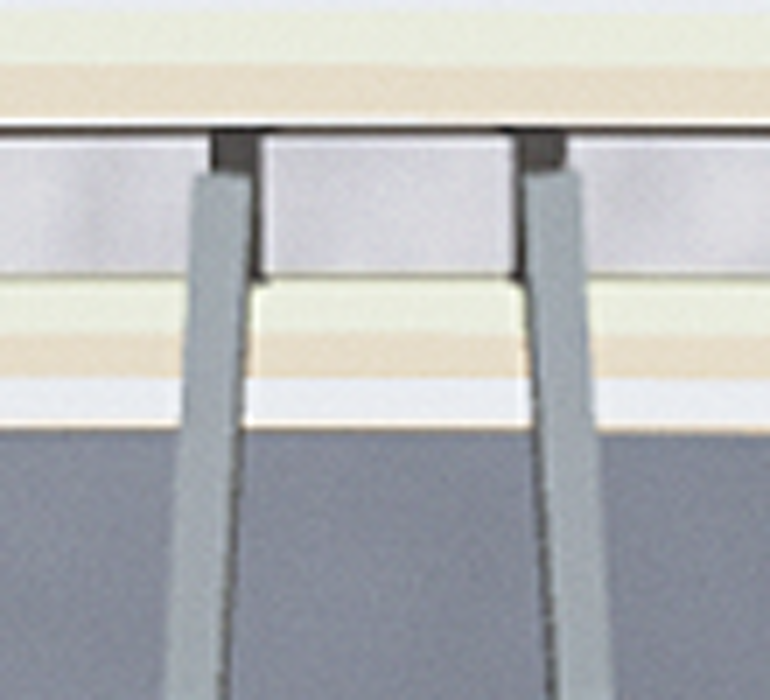

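View pics/s20c.png

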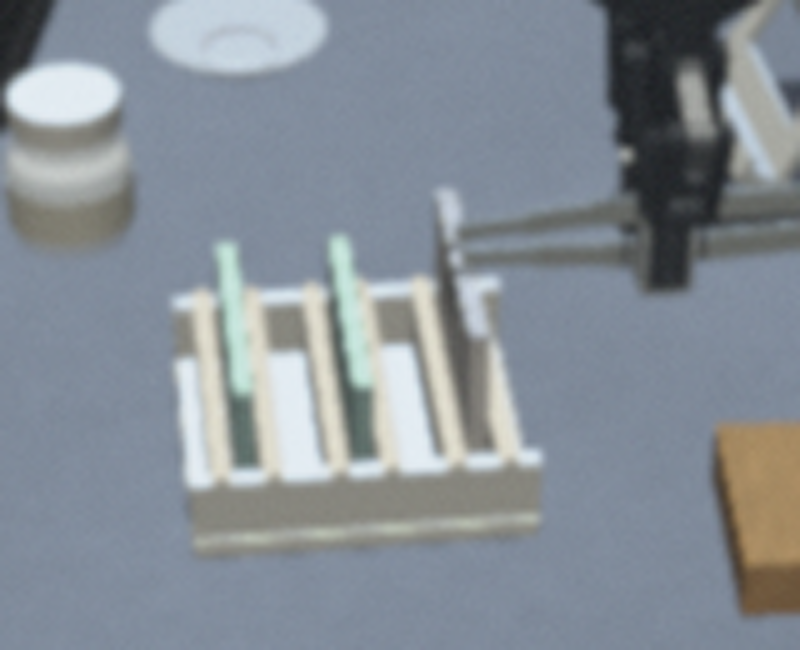

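View pics/t20.png

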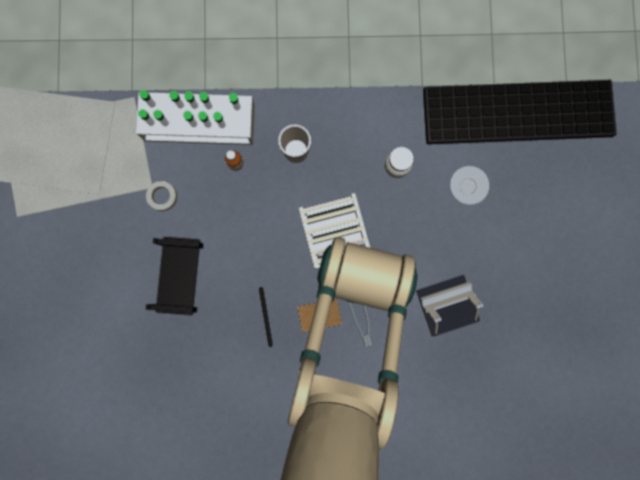

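```bash
python3 - <<'E'
from h import *
w=load('w20');f=lambda a:np.array(a)/7+[270,120]-.43
m,t=meas(w,f([(262,140),(263,272),(515,140),(516,272)]),f([(250,180),(526,180),(193,180),(580,180)]),f([(2,274),(768,275)]))
print('gap',t[1,1]-t[0,1],t[3,1]-t[2,1],'mark gap',m[2:,1].mean()-m[:2,1].mean(),'mid',m[:,1].mean(),t[:,1].mean())
v,u=np.mgrid[176:181,298:304]
z=w['z_map'];D=depth(w,[(x,y) for x in (299,300,301,302) for y in range(150,165)]);D2=depth(w,[(x,y) for x in (347,348,349,350) for y in range(150,165)])
P=depth(w,[(x,y) for x in range(312,338) for y in range(145,156)])
print(np.median(D[:,2]),np.median(D2[:,2]),np.median(P[:,2]))
E
```

```text
tcp from cam [ 0.5038 -0.0714  0.0824] state [ 0.5038 -0.0713  0.0824]
marks [[ -7.74  -7.23 -78.19]
 [ -7.73  -7.29 -71.  ]
 [ -7.73   6.84 -78.19]
 [ -7.72   7.01 -71.  ]]
tips [[-19.4   -7.27 -76.34]
 [-19.4    6.83 -76.34]
 [-19.4  -10.18 -76.35]
 [-19.4    9.59 -76.35]]
ends [[ -7.74 -22.07 -70.94]
 [ -7.71  21.29 -70.88]] yaw 0.0013708073694371956
gap 14.096398798998495 19.769325686547766 mark gap 14.188280949126781 mid -0.16667935773376685 -0.25954985675938236
0.10123132354712608 0.1011506789885613 0.09018910069266715
```

>>> carry_out(deltas=[0,0,0,0,0,0,-0.263,0,0,0,0,0,0,-0.263,0,0,0,0,0,0,-0.263,0,0,0,0,0,0,-0.263])

```text
clock: 26.15
position: [0.5038, -0.0713, 0.0823]
ee_rot: [-0.086, -0.701, -0.086, 0.703]
contact_force: [0.1, 0.1, -0.2]
width: 0.0319
```

```bash
python3 - <<'E'
from h import *
s=readout.get_state();print(s['position'],s['width'],s['clock'],s['contact_force'])
w=snap('wrist','w21');a=load('w20')['color'].astype(int);d=np.abs(w['color'].astype(int)-a).max(2);print((d[120:220,270:380]>40).sum())
print(job.sign_off())
E
```

```text
[ 0.50377706 -0.07133054  0.0823153 ] 0.03191339681708553 26.15 [ 0.1156314   0.0516077  -0.23893414]
2
the job is handed in; nothing more can be done
None
```

I moved the gauge plate from its stand into the empty slot, marks up, and let go of it. I then took the forceps off their rest, squeezed them to the 14 mm gap, brought them over the marks, and handed the job in at 26.2 s while still holding them there.

- **Plate:** the wrist camera puts its top edge at z ≈ 0.090 m, so it is fully down in the slot. As it touched the slot floor I felt about 5 N.
- **Tip gap:** measured about 14.1 mm from the inner faces and about 13.8 mm from the outer faces, assuming tips 3 mm thick. It was closed in steps and never measured below that.
- **Tip position:** each tip's inner face is within about 0.2 mm of its mark's inner edge, and the tip ends reach about 1.8 mm past the middle of the plate's thickness. The underside of the tips is about 4 mm above the plate.
- **Steadiness:** two pictures about 0.6 s apart showed no movement, and the wrist force was near zero.
- **Rest of the bench:** the last top and side pictures show the glass plates and other things where they were, judged by eye. In the last top picture the arm hides part of the rack.

No check failed. The reported tool position moved 1–3 mm between steps during the approach, so I corrected the final position from the camera view of the tips and marks. The clearance figure assumes the tips are 7 mm high.

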